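Find the weak clip on the drying rail and rehang its ink panel on the twin pins

TASK

One of the three spring clips on the drying rail has gone weak. Tug the panels lightly upwards to find the clip that lets go, take that panel out and hang it by its two holes on the two pins of the hanger. The two good clips must keep hold of their panels; leave everything else on the bench where it is.

Things in the scene. Friction and masses are not known exactly. Their poses are not given: they have to be found in the camera images.
- panel_1_center (a point): Ink sample panel: rigid white foam board 8 mm thick (own x), 70 mm wide (y), 140 mm high (z), 55 g, dark swatch on one face, upright in the left-hand (rail +y) clip. Point: its centre, 70 mm below the free top edge, by which it is best pinched across the 8 mm. Two 10 mm holes go through along x at y = +23 and -23 mm, z = +25 mm (45 mm below the top edge).
- panel_2_center (a point): Ink sample panel: rigid white foam board 8 mm thick (own x), 70 mm wide (y), 140 mm high (z), 55 g, dark swatch on one face, upright in the middle clip. Point: its centre, 70 mm below the free top edge, by which it is best pinched across the 8 mm. Two 10 mm holes go through along x at y = +23 and -23 mm, z = +25 mm (45 mm below the top edge).
- panel_3_center (a point): Ink sample panel: rigid white foam board 8 mm thick (own x), 70 mm wide (y), 140 mm high (z), 55 g, dark swatch on one face, upright in the right-hand (rail -y) clip. Point: its centre, 70 mm below the free top edge, by which it is best pinched across the 8 mm. Two 10 mm holes go through along x at y = +23 and -23 mm, z = +25 mm (45 mm below the top edge).
- rail_mid (a point): Centre of the top face of the drying rail: aluminium channel 320 mm long (y), 80 mm wide (x), 20 mm high, fixed to the bench. Three steel spring clips that look alike stand on it at y = +100, 0 and -100 mm, jaws up, each holding a panel. A panel slips out of the weak clip at a pull of 2 to 7 N; the good clips hold until 12 to 19 N.
- clip_mid (a point): Foot of the panel in the middle clip, 12 mm above the rail; the two other clips are the same. Clip, 54 mm wide: fixed back plate on the panel's -x side, up to 48 mm above this point; on the +x side a sprung jaw, whose lip presses the panel 32 mm above this point, with a thumb lever to +x. A panel drawn 35 mm straight up is out of the lip, 50 mm clears the clip.
- jaw_1 (a joint): Jaw angle (rad) of one of the three clips; which place on the rail it belongs to varies and is not told. About 0 while an 8 mm panel is in the jaw, about -0.25 when the clip is empty and shut, positive when opened wider.
- jaw_2 (a joint): Jaw angle (rad) of one of the three clips; which place on the rail it belongs to varies and is not told. About 0 while an 8 mm panel is in the jaw, about -0.25 when the clip is empty and shut, positive when opened wider.
- jaw_3 (a joint): Jaw angle (rad) of one of the three clips; which place on the rail it belongs to varies and is not told. About 0 while an 8 mm panel is in the jaw, about -0.25 when the clip is empty and shut, positive when opened wider.
- pins (a point): Midway between the hanger's two pins at half their length, 120 mm above the bench. x: level, the way the pins point; y: from pin to pin; z up. Pins: steel, 5.5 mm diameter, at y = +23 and -23 mm, from x = -17 mm (root) to +17 mm (free rounded end), rising 6 degrees to the free end (axis at z = 0.105 x). A hung panel stands upright across them, either face first.
- hanger_top (a point): Middle of the top edge of the hanger's upright plate, from which the pins stick out: plate 4 mm thick, 86 mm wide, its pin-side face at the pin roots. This edge is only 6 mm above the pins' mid-point, so a panel can be held by its top edge above it. Below is a fixed foot plate 110 x 130 x 8 mm. Hung, a panel's centre is about 27 mm below the pins' axis.
- ink_jar: Bystander: black ink jar with lid, 68 mm diameter, 75 mm high; origin at the centre of its underside.
- gauge: Bystander: flat steel grind gauge, 65 x 170 x 13 mm, lying down, long side along its y; origin at the centre of its underside.
- ink_knife: Bystander: ink knife (spatula) lying on the bench; origin on its underside, blade towards its +x.
There are look-alikes about, which are no part of the job. What is shaped like the part that bears panel_3_center but pink or red is not meant.

How it is judged:
By the outcome, as a careful person would: the job done as asked, in the order asked, and still so for the second after the job is handed in, with the robot touching nothing.
It also fails if it takes over 67 s, if anything falls off the work surface, if the arm or the gripper's body presses on something with over 40 N, if the wrist force passes 120 N, or if a joint passes its speed limit or range.

ROBOT

A 6-joint arm with a two-finger parallel gripper is mounted at the origin on the work surface. World frame = base frame: x ahead of the robot, y to its left, z up, the work surface at z = 0. Lengths are in mm, angles in rad, forces in N, time in s.
With the tool pointing down it reaches from about 275 to 750 mm from the base axis. Payload 10.2 kg.
Tool frame: the origin (TCP) lies midway between the tips of the shut fingers; the grasp point (between the pads) lies 19 mm behind it; x points along the fingers, y is the direction in which the jaws open and shut, and the axes are right-handed (so a half turn about x gives the same grasp; the last joint's range is limited). The gripper opens to 85 mm and grips with 20 to 120 N. Pads are 22 mm wide; open, the fingers measure 114 mm over their backs; the gripper's body (76 mm by 85 mm) begins 54 mm behind the grasp point. The pads swing forward as they close: fully open they stand 13 mm farther back than shut.
Start: joints at [-1.404, 0.313, 1.498, -0, 1.331, -0.223], TCP at [199.49, -485.628, 196.394] pointing down, gripper open.
Joint ranges: [-2.94, 2.94], [-0.97, 2.17], [0.19, 2.56], [-1.23, 4.37], [0.02, 3.11], [-2.88, 2.88]. Speed limits (rad/s): [2.39, 2.39, 3.01, 3.14, 3.14, 3.14].

INTERFACE

Orientations are given as a unit quaternion [w, x, y, z].
In Python, from rig import sense, capture, get_calibration, finish_job gives the robot as it stands.
- The arm moves only by the tool jog_arm, never from a script. Its argument "increments" is a list of rows, each an object of numbers: "rx", "ry", "rz": the turn, a rotation vector about the tool's x, y, z in rad; "x", "y", "z": the shift along the tool's x, y, z in mm; "hand": the finger opening in mm, from 0 to 85.4. A call has 1 to 5 rows; each row shifts and turns the commanded pose from where the row before left it, along the tool's axes as they then stand; what a row does not reach is not made up. A row lasts 1/8 s, in which the tool goes at most 62.5 mm and 10.7 degrees, less where a joint would pass 70% of its speed; a pose out of reach is approached as far as the arm can. A call with a gripper value outside its range is refused whole. The fingers move at their own pace and stop on an object; "force" is the grip in N (left out, the last holds). Time passes only in rows, so rows that do not move let the fingers close. It gives the time, the measured TCP pose, the force and the opening at its end, in the units of the state.
- sense(): the state, without advancing time (a new reading comes with each control period).
- capture(name): name is "side" or "top" or "wrist"; returns the picture (384x512x3 uint8, red, green, blue); there is no depth.
- get_calibration(name): a dict with "camera_matrix" (3x3 intrinsics, pixels), "D" ([k1, k2, p1, p2, k3] as OpenCV has them; the pictures are not rectified), "R" (3x3) and "t" (3): a world point X has camera coordinates R X + t; the wrist camera has in their place "T_tool_cam" (4x4, takes a point from camera to tool coordinates, whose origin is the TCP and whose axes are the tool frame's). Camera axes: x right, y down, z forward; pixel columns grow to the right and rows downward; lengths in mm; the calibration is good to about 2 mm. A picture is of the moment at which its call begins: read the wrist's pose just before it. get_calibration takes no time and is no camera call.
- finish_job(): hands the job in, once; it reports no verdict.
The state is a dict: "time_s": time; "joints": joint angles; "dq": joint speeds; "tau": joint torques, N m; "eef_pos": TCP position; "ee_rot": TCP orientation; "force": force on the tool from outside, world axes, zero at the start; "wrist_torque": the same for the moment, N m; "grip_width": opening from 0.0 (shut) to 1.0 (fully open).
Only numpy, scipy, OpenCV 4.12 (cv2) and the standard library are available. Lean on these libraries where they do the work, as an engineer would, in place of code of your own. Each camera call takes 0.05 s, during which the arm holds its last target.

## Working session

There is one attempt and no reset: what is moved stays moved. The work goes in short steps, Python scripts to look and compute and a tool call to move; the robot and the scene stay as the last step left them, time stands still between calls to the robot, and variables do not carry over. Pictures are saved under pics/ and viewed, and the job is handed in when it is done.

Besides the shell and the picture viewer there is one more tool, called after "Request:" as name([rows], argument=value, ...), one row to a line, values as JSON. jog_arm: Moves the arm, as the interface text tells. Its arguments: {"type":"object","properties":{"increments":{"type":"array","items":{"type":"object","properties":{"rx":{"type":"number"},"ry":{"type":"number"},"rz":{"type":"number"},"x":{"type":"number"},"y":{"type":"number"},"z":{"type":"number"},"hand":{"type":"number"}}}},"force":{"type":"number"}},"required":["increments"]}

```bash
ls; mkdir -p pics; python3 - <<'E'
from rig import *
import cv2,numpy as np
print(sense())
for n in ["side","top","wrist"]:
    im=capture(n); cv2.imwrite(f"pics/{n}0.png",im[:,:,::-1]); c=get_calibration(n)
    print(n,{k:np.round(np.array(v),4).tolist() for k,v in c.items()})
E
```

```text
pics
{'time_s': 0.0, 'joints': array([-1.40441523e+00,  3.13446725e-01,  1.49847873e+00,  1.74030990e-05,
        1.33103937e+00, -2.23415920e-01]), 'dq': array([-0.00165251, -0.00063748,  0.00105547, -0.00083072, -0.000641  ,
        0.00036046]), 'tau': array([ 9.68833738e-04, -4.12261963e+01, -2.59747320e+01, -1.49084399e-04,
        4.06236053e-03,  4.19962612e-05]), 'eef_pos': array([ 199.43027399, -485.29169197,  195.82112714]), 'ee_rot': array([ 0.13645699,  0.69373929,  0.13742652, -0.69369968]), 'force': array([0.13523402, 0.55629466, 0.24824823]), 'wrist_torque': array([-0.04667483, -0.00572644,  0.00456446]), 'grip_width': 1.0007576303411192}
side {'camera_matrix': [[369.6969, 0.0, 252.2878], [0.0, 369.6969, 195.4262], [0.0, 0.0, 1.0]], 'D': [-0.1031, 0.0, 0.0, 0.0, 0.0], 'R': [[-0.9868, -0.161, 0.0198], [-0.1218, 0.6549, -0.7458], [0.1071, -0.7384, -0.6658]], 't': [535.4794, 129.8786, 965.8341]}
top {'camera_matrix': [[358.0349, 0.0, 259.8121], [0.0, 358.0349, 186.5468], [0.0, 0.0, 1.0]], 'D': [-0.0214, 0.0, 0.0, 0.0, 0.0], 'R': [[-0.0158, -0.9992, -0.0359], [-0.9939, 0.0196, -0.1083], [0.109, 0.034, -0.9935]], 't': [27.7279, 528.2187, 755.342]}
wrist {'camera_matrix': [[310.8573, 0.0, 255.965], [0.0, 310.8573, 194.5422], [0.0, 0.0, 1.0]], 'D': [-0.0774, 0.0, 0.0, 0.0, 0.0], 'T_tool_cam': [[-0.0007, -0.2724, 0.9622, -178.77], [1.0, -0.001, 0.0005, -0.8205], [0.0008, 0.9622, 0.2724, -68.6345], [0.0, 0.0, 0.0, 1.0]]}
```

View pics/side0.png

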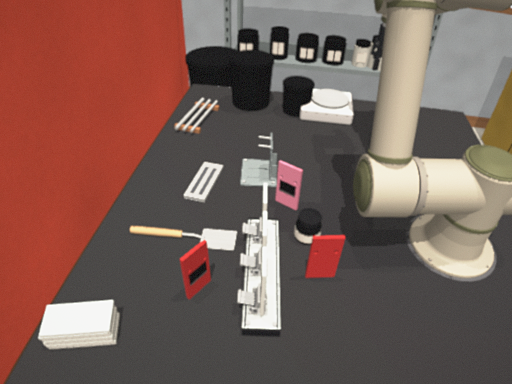

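View pics/top0.png

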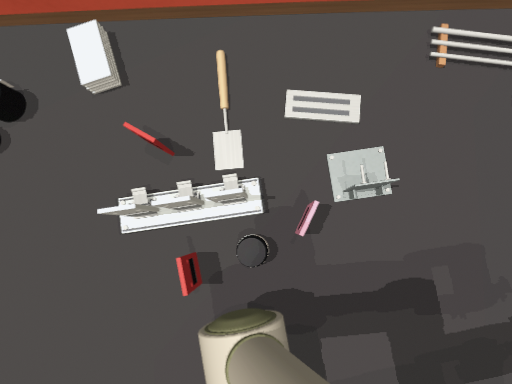

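View pics/wrist0.png

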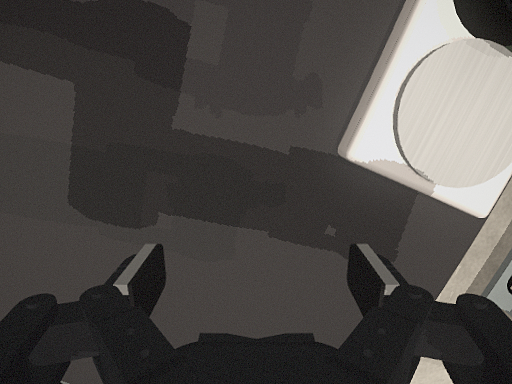

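The side view shows the rail at about (262,275) and the hanger at (265,165). The pink panel at (289,186) and the red ones at (196,270) and (324,257) are decoys. The three white panels stand in the rail, and I'll enlarge to find them.

```bash
python3 - <<'E'
import cv2,numpy as np
t=cv2.imread('pics/top0.png'); s=cv2.imread('pics/side0.png')
a=cv2.resize(t[160:245,90:290],None,fx=4,fy=4,interpolation=cv2.INTER_CUBIC)
b=cv2.resize(t[135:215,310:410],None,fx=4,fy=4,interpolation=cv2.INTER_CUBIC)
c=cv2.resize(s[125:225,220:320],None,fx=4,fy=4,interpolation=cv2.INTER_CUBIC)
d=cv2.resize(s[175:335,225:305],None,fx=3.6,fy=3.6,interpolation=cv2.INTER_CUBIC)
cv2.imwrite('pics/c1.png',a)
h=np.zeros((580,800,3),np.uint8);h[:400,:400]=c;h[:320,400:800]=b
cv2.imwrite('pics/c2.png',h);cv2.imwrite('pics/c3.png',d)
E
```

```text
(no output)
```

View pics/c1.png

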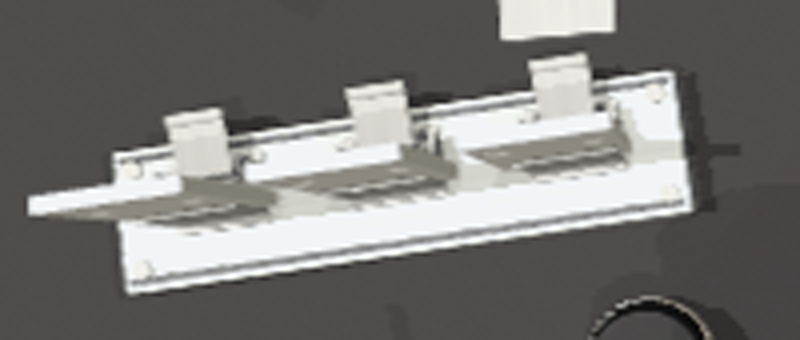

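View pics/c2.png

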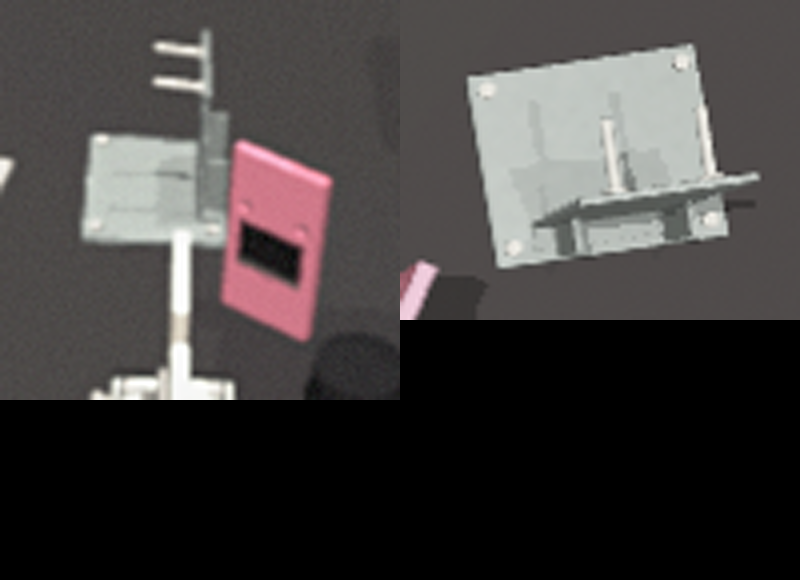

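View pics/c3.png

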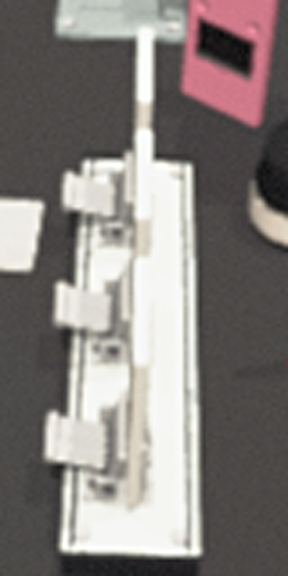

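```bash
cat > h.py <<'E'
import numpy as np,cv2
from rig import *
from scipy.spatial.transform import Rotation as R
def cam(n,s=None):
    c=get_calibration(n);K=np.array(c['camera_matrix']);D=np.array(c['D'],float)
    if n=='wrist':
        s=s or sense();T=np.array(c['T_tool_cam']);Rt=rot(s).as_matrix()
        Rwc=Rt@T[:3,:3];o=Rt@T[:3,3]+s['eef_pos'];return K,D,Rwc.T,-Rwc.T@o
    return K,D,np.array(c['R']),np.array(c['t'])
def rot(s): q=s['ee_rot'];return R.from_quat([q[1],q[2],q[3],q[0]])
def ray(c,uv):
    K,D,Rr,t=c;p=cv2.undistortPoints(np.array(uv,float).reshape(-1,1,2),K,D)[:,0]
    d=np.c_[p,np.ones(len(p))]@Rr;return -Rr.T@t,d/np.linalg.norm(d,axis=1)[:,None]
def onz(c,uv,z):
    o,d=ray(c,uv);return o+d*((z-o[2])/d[:,2])[:,None]
def tri(c1,u1,c2,u2):
    o1,d1=ray(c1,[u1]);o2,d2=ray(c2,[u2]);d1,d2=d1[0],d2[0]
    A=np.c_[d1,-d2];x=np.linalg.lstsq(A,o2-o1,rcond=None)[0];p,q=o1+d1*x[0],o2+d2*x[1]
    return (p+q)/2,np.linalg.norm(p-q)
def proj(c,X):
    K,D,Rr,t=c;return cv2.projectPoints(np.array(X,float).reshape(-1,1,3),cv2.Rodrigues(Rr)[0],t,K,D)[0][:,0]
E
python3 - <<'E'
from h import *
np.set_printoptions(precision=1,suppress=True)
T=cam('top');S=cam('side')
f=lambda p,o=(90,160),k=4:[((x+.5)/k+o[0]-.5,(y+.5)/k+o[1]-.5) for x,y in p]
r=onz(T,f([(112,153),(675,72),(690,212),(127,293)]),20);print('rail',r,r.mean(0))
g=lambda p:f(p,(225,175),3.6)
r2=onz(S,g([(82,162),(190,165),(200,552),(62,552)]),20);print('rail side',r2,r2.mean(0))
print('panel tops',onz(T,f([(28,205),(185,185),(268,183),(412,155),(470,155),(625,124)]),172))
h=lambda p:f([(x-400,y) for x,y in p],(310,135)); q=lambda p:f(p,(220,125))
print('foot',onz(T,h([(468,76),(692,44),(727,236),(498,268)]),8))
print('plate top T',onz(T,h([(535,222),(757,177)]),126))
print('plate top S',onz(S,q([(207,30)]),126))
print('pins T tip/root',onz(T,h([(606,120),(617,190),(703,108),(711,176)]),120))
print('pins S tip/root',onz(S,q([(156,47),(205,52),(155,82),(205,88)]),120))
print(rot(sense()).as_matrix())
E
```

```text
rail [[510.3 339.   20. ]
 [549.7  21.5  20. ]
 [471.8  14.5  20. ]
 [432.1 328.4  20. ]] [491.  175.9  20. ]
rail side [[552.   26.4  20. ]
 [472.2  15.   20. ]
 [431.1 325.7  20. ]
 [509.7 339.2  20. ]] [491.2 176.6  20. ]
panel tops [[474.4 310.4 172. ]
 [482.3 238.  172. ]
 [482.5 200.  172. ]
 [494.  134.6 172. ]
 [493.5 108.3 172. ]
 [506.1  38.5 172. ]]
foot [[ 602.8 -133.2    8. ]
 [ 618.4 -259.8    8. ]
 [ 509.3 -273.3    8. ]
 [ 493.9 -145.9    8. ]]
plate top T [[ 508.  -144.   126. ]
 [ 527.5 -250.   126. ]]
plate top S [[ 527.2 -251.7  126. ]]
pins T tip/root [[ 557.4 -181.3  120. ]
 [ 523.3 -185.   120. ]
 [ 562.3 -228.2  120. ]
 [ 529.1 -230.2  120. ]]
pins S tip/root [[ 563.1 -229.8  120. ]
 [ 525.8 -230.1  120. ]
 [ 556.9 -183.1  120. ]
 [ 519.9 -182.4  120. ]]
[[-0.   0.4 -0.9]
 [ 0.  -0.9 -0.4]
 [-1.  -0.  -0. ]]
```

```bash
cat >> h.py <<'E'
def plan(target,head,lim=60,s=None):
    "first-order: net world shift and turn, in tool axes now"
    s=s or sense();M=rot(s).as_matrix();p=s['eef_pos'];d=np.array(target)-p
    y=M[:,1];h=np.arctan2(y[1],y[0]);dy=(head-h+np.pi)%(2*np.pi)-np.pi
    Rt=np.c_[[0,0,-1.],[np.cos(head),np.sin(head),0],np.cross([0,0,-1.],[np.cos(head),np.sin(head),0])]
    rv=R.from_matrix(M.T@Rt).as_rotvec()
    print('t',round(s['time_s'],2),'pos',p.round(1),'head',round(h,4),'F',s['force'].round(2),'gw',round(s['grip_width'],3))
    print(' shift tool',(M.T@d).round(1),'turn tool',rv.round(4),'world d',d.round(1))
    return M,d,rv
E
python3 - <<'E'
from h import *
M,d,rv=plan([501,76,270],0.124)
N=13;n=np.linalg.norm
for i in range(N):
    Mi=M@R.from_rotvec(rv*min(1,i/8)).as_matrix()
    print(i,(Mi.T@(d/N)).round(1),rv.round(3)/8 if i<8 else 0)
E
```

```text
t 0.15 pos [ 199.5 -485.4  196. ] head -1.181 F [-0.34  0.03 -0.98] gw 1.001
 shift tool [ -73.5 -404.8 -492.3] turn tool [-1.305e+00 -8.000e-04  6.000e-04] world d [301.5 561.4  74. ]
0 [ -5.7 -31.1 -37.9] [-1.63125e-01 -1.25000e-04  1.25000e-04]
1 [ -5.7 -24.6 -42.4] [-1.63125e-01 -1.25000e-04  1.25000e-04]
2 [ -5.7 -17.4 -45.8] [-1.63125e-01 -1.25000e-04  1.25000e-04]
3 [ -5.7  -9.7 -48.1] [-1.63125e-01 -1.25000e-04  1.25000e-04]
4 [ -5.7  -1.7 -49. ] [-1.63125e-01 -1.25000e-04  1.25000e-04]
5 [ -5.7   6.2 -48.6] [-1.63125e-01 -1.25000e-04  1.25000e-04]
6 [ -5.7  14.  -47. ] [-1.63125e-01 -1.25000e-04  1.25000e-04]
7 [ -5.7  21.5 -44.1] [-1.63125e-01 -1.25000e-04  1.25000e-04]
8 [ -5.7  28.4 -40. ] 0
9 [ -5.7  28.4 -40. ] 0
10 [ -5.7  28.4 -40. ] 0
11 [ -5.7  28.4 -40. ] 0
12 [ -5.7  28.4 -40. ] 0
```

Request:
jog_arm([
  {"x":-25,"y":-31,"z":-38,"rx":-0.163},
  {"x":-25,"y":-24.6,"z":-42.4,"rx":-0.163},
  {"x":-24,"y":-17.4,"z":-45.8,"rx":-0.163},
  {"y":-9.7,"z":-48,"rx":-0.163},
  {"y":-1.7,"z":-49,"rx":-0.163},
])

```text
schema error: expected keys rx, ry, rz, x, y, z, hand
```

Request:
jog_arm([
  {"y":6.2,"z":-48.6,"rx":-0.163},
  {"y":14,"z":-47,"rx":-0.163},
  {"y":21.5,"z":-44,"rx":-0.163},
  {"y":28.4,"z":-40},
  {"y":28.4,"z":-40},
])

```text
schema error: expected keys rx, ry, rz, x, y, z, hand
```

```bash
python3 -c "
from h import *
plan([501,76,270],0.124)"
```

```text
t 0.15 pos [ 199.5 -485.4  196. ] head -1.181 F [-0.34  0.03 -0.98] gw 1.001
 shift tool [ -73.5 -404.8 -492.3] turn tool [-1.305e+00 -8.000e-04  6.000e-04] world d [301.5 561.4  74. ]
```

All keys are required.

Request:
jog_arm([
  {"x":-25,"y":-31,"z":-38,"rx":-0.163,"ry":0,"rz":0,"hand":85},
  {"x":-25,"y":-24.6,"z":-42.4,"rx":-0.163,"ry":0,"rz":0,"hand":85},
  {"x":-24,"y":-17.4,"z":-45.8,"rx":-0.163,"ry":0,"rz":0,"hand":85},
  {"x":0,"y":-9.7,"z":-48,"rx":-0.163,"ry":0,"rz":0,"hand":85},
  {"x":0,"y":-1.7,"z":-49,"rx":-0.163,"ry":0,"rz":0,"hand":85},
])

```text
time_s: 0.78
eef_pos: [316.1, -268.3, 270.5]
ee_rot: [0.402, 0.582, 0.402, -0.582]
force: [0.5, -0.1, 0.4]
grip_width: 1.0
```

Request:
jog_arm([
  {"x":0,"y":6.2,"z":-48.6,"rx":-0.163,"ry":0,"rz":0,"hand":85},
  {"x":0,"y":14,"z":-47,"rx":-0.163,"ry":0,"rz":0,"hand":85},
  {"x":0,"y":21.5,"z":-44,"rx":-0.163,"ry":0,"rz":0,"hand":85},
  {"x":0,"y":28.4,"z":-40,"rx":0,"ry":0,"rz":0,"hand":85},
  {"x":0,"y":28.4,"z":-40,"rx":0,"ry":0,"rz":0,"hand":85},
])

```text
time_s: 1.4
eef_pos: [432.2, -52.4, 270.3]
ee_rot: [0.53, 0.468, 0.53, -0.468]
force: [0.2, -0.2, 0.1]
grip_width: 0.997
```

```bash
python3 -c "
from h import *
plan([501,76,270],0.124)"
```

```text
t 1.4 pos [432.2 -52.4 270.3] head 0.123 F [ 0.2  -0.21  0.14] gw 0.997
 shift tool [   0.3   84.  -119. ] turn tool [-0.001   0.0001 -0.    ] world d [ 68.8 128.4  -0.3]
```

Request:
jog_arm([
  {"x":0,"y":30,"z":-40,"rx":0,"ry":0,"rz":0,"hand":85},
  {"x":0,"y":30,"z":-40,"rx":0,"ry":0,"rz":0,"hand":85},
  {"x":0,"y":24,"z":-39,"rx":0,"ry":0,"rz":0,"hand":85},
  {"x":0,"y":0,"z":0,"rx":0,"ry":0,"rz":0,"hand":85},
])

```text
time_s: 1.9
eef_pos: [500.8, 76.6, 269.7]
ee_rot: [0.53, 0.467, 0.531, -0.468]
force: [-0.5, -0.6, -0.6]
grip_width: 0.995
```

```bash
python3 -c "
from h import *
plan([501,76,270],0.124)
s=sense();im=capture('wrist');cv2.imwrite('pics/w1.png',im[:,:,::-1])
import pickle;pickle.dump(s,open('w1.pkl','wb'))
im=capture('top');cv2.imwrite('pics/t1.png',im[:,:,::-1])
"
```

```text
t 1.9 pos [500.8  76.6 269.7] head 0.1267 F [-0.53 -0.62 -0.55] gw 0.995
 shift tool [-0.3  0.1  0.6] turn tool [ 0.0027 -0.0006  0.0011] world d [ 0.2 -0.6  0.3]
```

View pics/w1.png

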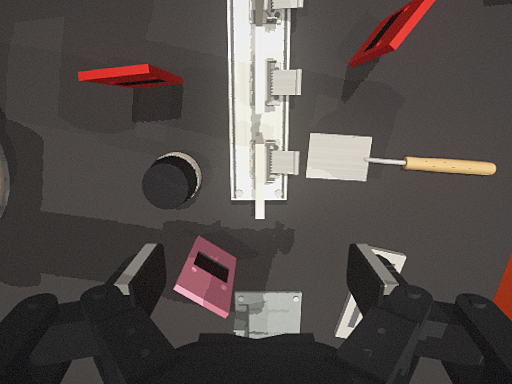

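The wrist view shows the white panels in a column at x≈260. Panel 3's top edge spans rows about 137–219. The red panels at (130,75) and (390,30) and the pink one at (205,275) are look-alikes.

```bash
python3 - <<'E'
import cv2
t=cv2.imread('pics/w1.png')
cv2.imwrite('pics/c4.png',cv2.resize(t[0:230,215:315],None,fx=2.6*2,fy=2.6,interpolation=cv2.INTER_CUBIC))
cv2.imwrite('pics/c5.png',cv2.resize(t[125:225,235:285],None,fx=6,fy=6,interpolation=cv2.INTER_CUBIC))
E
```

```text
(no output)
```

View pics/c4.png

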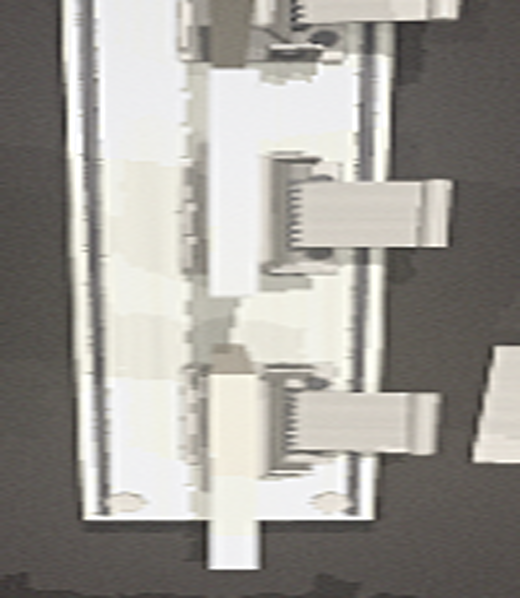

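View pics/c5.png

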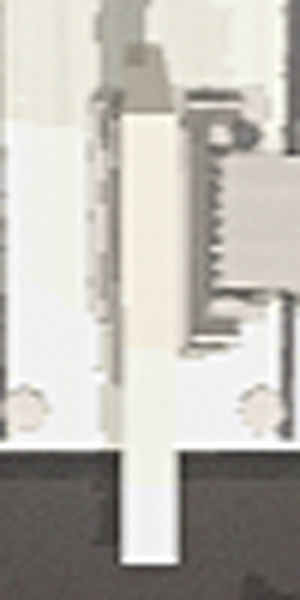

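```bash
python3 - <<'E'
from h import *
import pickle
s=pickle.load(open('w1.pkl','rb'));C=cam('wrist',s)
np.set_printoptions(precision=1,suppress=True)
a=[(x/6+234.6,y/6+124.6) for x,y in [(121,114),(173,112),(181,563),(122,563)]]
b=[(x/5.2+214.6,y/2.6-.3) for x,y in [(210,70),(257,70),(262,295),(210,293)]]
for q in (a,b):
    P=onz(C,q,172);c=P.mean(0);e=(P[0]+P[1]-P[2]-P[3])/2
    print(P,c,'len',np.linalg.norm(e),'yaw',np.arctan2(-e[0],e[1]),'thick',np.linalg.norm((P[1]+P[2]-P[0]-P[3])/2))
    S=cam('side');print(proj(S,[P[0],P[2]]))
plan([500.5,76.2,150],0.124)
E
```

```text
[[494.3 114.3 172. ]
 [501.8 115.6 172. ]
 [512.4  45.7 172. ]
 [503.2  44.5 172. ]] [502.9  80.  172. ] len 70.4961923844266 yaw 0.13863369516387883 thick 8.48502311610263
[[267.1 202.8]
 [263.3 182.3]]
[[482.5 209.6 172. ]
 [489.8 210.5 172. ]
 [499.8 141.5 172. ]
 [491.1 141.  172. ]] [490.8 175.7 172. ] len 69.38890909006733 yaw 0.1342429007650927 thick 8.030891962921903
[[266.6 234.9]
 [262.9 210.8]]
t 2.0 pos [500.3  74.4 270.1] head 0.1237 F [ 0.1  0.  -0.5] gw 0.997
 shift tool [120.1   0.5  -1.8] turn tool [-0.  0.  0.] world d [   0.2    1.8 -120.1]
```

Panel 3's top measures 70.5 × 8.5 mm at (503, 79), with a predicted centre of (503, 77). That fits, so I'll descend on it.

Request:
jog_arm([
  {"x":50,"y":2.8,"z":-2,"rx":-0.006,"ry":0,"rz":0,"hand":50},
  {"x":50,"y":0,"z":-2,"rx":0,"ry":0,"rz":0,"hand":40},
  {"x":26,"y":0,"z":0,"rx":0,"ry":0,"rz":0,"hand":30},
  {"x":0,"y":0,"z":0,"rx":0,"ry":0,"rz":0,"hand":25},
  {"x":0,"y":0,"z":0,"rx":0,"ry":0,"rz":0,"hand":25},
], force=30)

```text
time_s: 2.62
eef_pos: [503.5, 78.1, 145.9]
ee_rot: [0.532, 0.467, 0.53, -0.466]
force: [-0.8, 0.6, -0.7]
grip_width: 0.293
```

```bash
python3 -c "
from h import *
plan([503,79,143],0.13)
s=sense();im=capture('wrist');cv2.imwrite('pics/w2.png',cv2.resize(im[150:384,150:362,::-1],None,fx=2.5,fy=2.5))
"
```

```text
t 2.62 pos [503.5  78.1 145.9] head 0.1281 F [-0.83  0.58 -0.67] gw 0.293
 shift tool [ 2.9 -0.4 -1. ] turn tool [-0.0019  0.0005 -0.0023] world d [-0.5  0.9 -2.9]
```

View pics/w2.png

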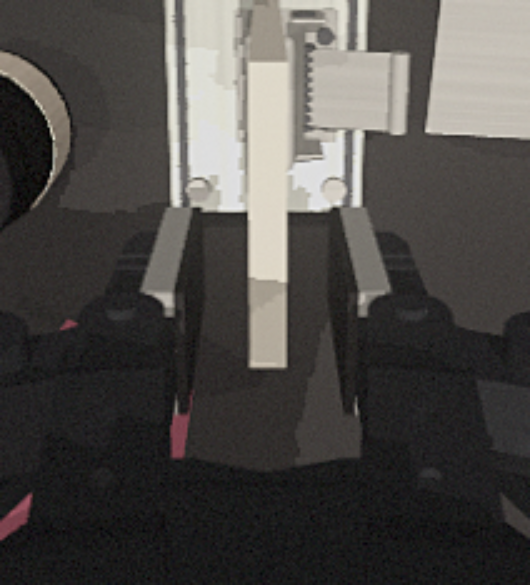

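The panel sits centred between the pads: pad inner faces at 203 and 342, panel at 268. Closing.

Request:
jog_arm([
  {"x":2,"y":-0.7,"z":0,"rx":0,"ry":0,"rz":0,"hand":15},
  {"x":0,"y":0,"z":0,"rx":0,"ry":0,"rz":0,"hand":4},
  {"x":0,"y":0,"z":0,"rx":0,"ry":0,"rz":0,"hand":4},
  {"x":0,"y":0,"z":0,"rx":0,"ry":0,"rz":0,"hand":4},
], force=30)

```text
time_s: 3.18
eef_pos: [502.1, 78.7, 142.5]
ee_rot: [0.531, 0.467, 0.531, -0.467]
force: [0.1, 0.4, 0.0]
grip_width: 0.045
```

Request:
jog_arm([
  {"x":-0.5,"y":0,"z":0,"rx":0,"ry":0,"rz":0,"hand":4},
  {"x":0,"y":0,"z":0,"rx":0,"ry":0,"rz":0,"hand":4},
])

```text
time_s: 3.42
eef_pos: [502.1, 78.7, 142.9]
ee_rot: [0.531, 0.467, 0.531, -0.467]
force: [1.0, -0.4, -0.3]
grip_width: 0.05
```

Request:
jog_arm([
  {"x":-0.5,"y":0,"z":0,"rx":0,"ry":0,"rz":0,"hand":4},
  {"x":0,"y":0,"z":0,"rx":0,"ry":0,"rz":0,"hand":4},
])

```text
time_s: 3.68
eef_pos: [502.1, 78.6, 143.4]
ee_rot: [0.531, 0.467, 0.531, -0.467]
force: [-0.0, -0.2, 0.6]
grip_width: 0.045
```

The opening reads 3.8 mm, less than the 8 mm panel. Looking.

```bash
python3 -c "
from h import *
plan([503,79,143],0.13)
im=capture('wrist');cv2.imwrite('pics/w3.png',cv2.resize(im[100:384,150:362,::-1],None,fx=2,fy=2))
im=capture('side');cv2.imwrite('pics/s3.png',cv2.resize(im[125:325,175:325,::-1],None,fx=3,fy=3))
"
```

```text
t 3.67 pos [502.1  78.6 143.4] head 0.129 F [-0.02 -0.19  0.6 ] gw 0.045
 shift tool [ 0.4  0.9 -0.2] turn tool [-0.001   0.     -0.0001] world d [ 0.9  0.4 -0.4]
```

View pics/w3.png

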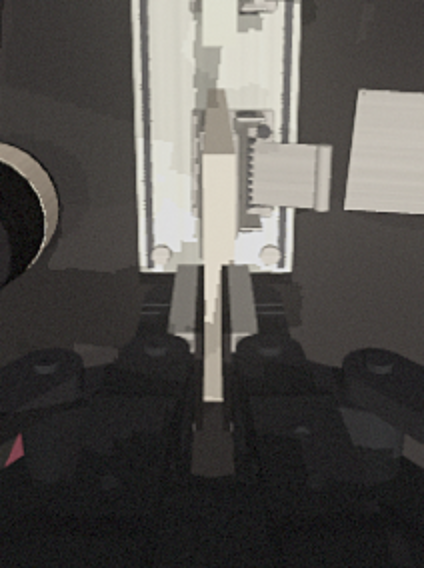

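View pics/s3.png

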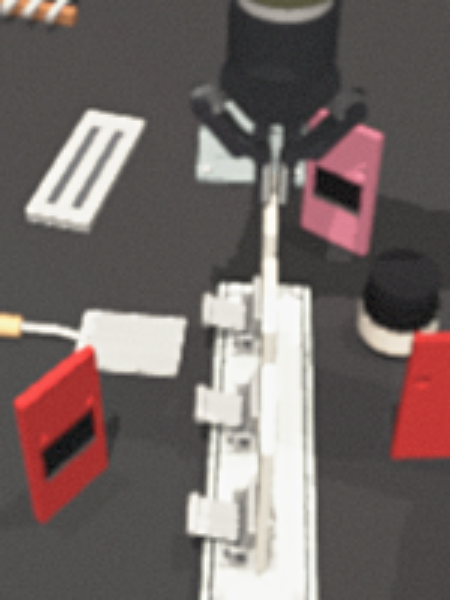

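Request:
jog_arm([
  {"x":0,"y":0,"z":0,"rx":0,"ry":0,"rz":0,"hand":0},
  {"x":0,"y":0,"z":0,"rx":0,"ry":0,"rz":0,"hand":0},
  {"x":0,"y":0,"z":0,"rx":0,"ry":0,"rz":0,"hand":0},
])

```text
time_s: 4.15
eef_pos: [502.1, 78.7, 143.4]
ee_rot: [0.531, 0.467, 0.531, -0.467]
force: [0.3, 0.3, -0.6]
grip_width: 0.003
```

```bash
python3 -c "
from h import *
plan([503,79,143],0.13)
im=capture('wrist');cv2.imwrite('pics/w4.png',cv2.resize(im[180:330,200:310,::-1],None,fx=4,fy=4,interpolation=2))
"
```

```text
t 4.15 pos [502.1  78.7 143.4] head 0.129 F [ 0.27  0.26 -0.57] gw 0.003
 shift tool [ 0.4  0.9 -0.2] turn tool [-0.001  0.    -0.   ] world d [ 0.9  0.3 -0.4]
```

View pics/w4.png

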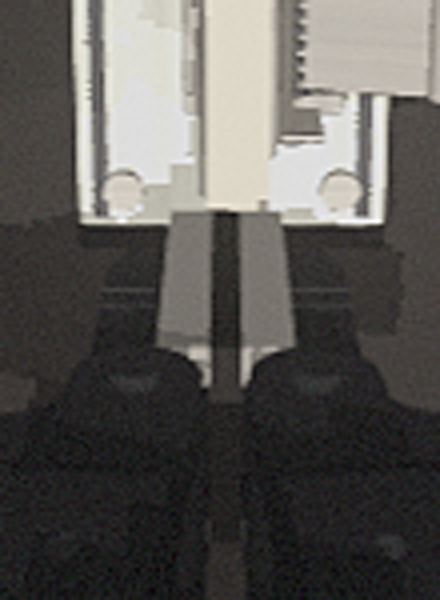

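```bash
python3 -c "
from h import *
s=sense();C=cam('wrist');M=rot(s).as_matrix();p=s['eef_pos']
for x in (0,-19,-40):
  for z in (-11,0,11): print(x,z,proj(C,p+M@[x,0,z]).round(0))
u=M[:,2]
for z in (120,130,143,155,172): print(z,proj(C,[[503+u[0]*a,78.5+u[1]*a,z] for a in (-35,35)]).round(0).tolist())
"
```

```text
0 -11 [[257. 207.]]
0 0 [[257. 224.]]
0 11 [[257. 241.]]
-19 -11 [[257. 218.]]
-19 0 [[257. 237.]]
-19 11 [[257. 255.]]
-40 -11 [[257. 233.]]
-40 0 [[257. 254.]]
-40 11 [[257. 274.]]
120 [[258.0, 162.0], [258.0, 258.0]]
130 [[258.0, 165.0], [258.0, 265.0]]
143 [[258.0, 169.0], [258.0, 275.0]]
155 [[259.0, 173.0], [258.0, 285.0]]
172 [[259.0, 180.0], [259.0, 301.0]]
```

```bash
python3 -c "
from h import *
im=capture('side');cv2.imwrite('pics/s4.png',cv2.resize(im[125:225,215:315,::-1],None,fx=6,fy=6,interpolation=2))
im=capture('top');cv2.imwrite('pics/t4.png',cv2.resize(im[130:230,180:310,::-1],None,fx=5,fy=5,interpolation=2))
s=sense();M=rot(s).as_matrix();p=s['eef_pos']
for x in (0,-19,-38): print(x,(proj(cam('side'),p+M@[x,0,0])-[215,125])*6,(proj(cam('top'),p+M@[x,0,0])-[180,130])*5)
"
```

```text
0 [[301.06222719 456.55209707]] [[228.29744348 323.2526956 ]]
-19 [[303.18720545 420.22927011]] [[221.47516196 318.77065207]]
-38 [[305.37147015 382.81434707]] [[214.24607454 314.02120034]]
```

View pics/s4.png

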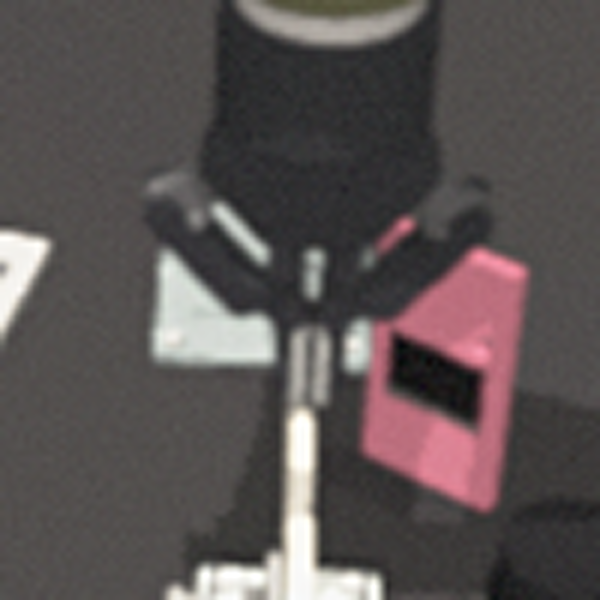

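View pics/t4.png

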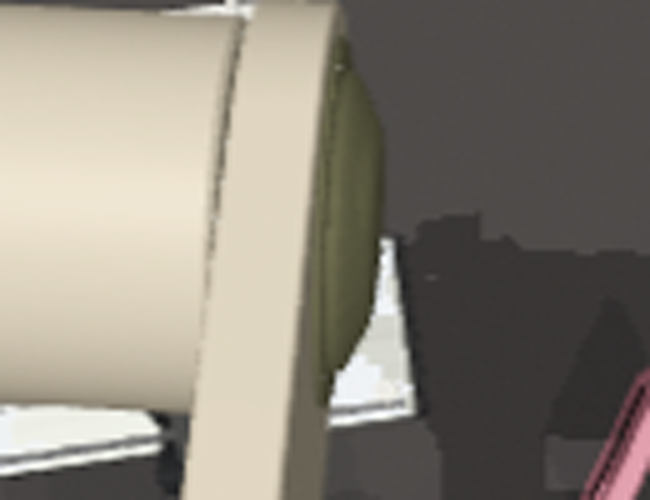

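Both views put the shut fingertips just above the panel edge: side crop tip at (310,405), against (301,456) predicted from the reported TCP. So the real tips sit about 30–35 mm behind the reported TCP. I'll open and go 30 mm lower, then check by sight.

Request:
jog_arm([
  {"x":-3,"y":0,"z":0,"rx":0,"ry":0,"rz":0,"hand":30},
  {"x":0,"y":0,"z":0,"rx":0,"ry":0,"rz":0,"hand":30},
  {"x":0,"y":0.5,"z":0,"rx":0,"ry":0,"rz":0,"hand":30},
  {"x":15,"y":0,"z":0,"rx":0,"ry":0,"rz":0,"hand":30},
  {"x":15,"y":0,"z":0,"rx":0,"ry":0,"rz":0,"hand":30},
])

```text
time_s: 4.92
eef_pos: [502.3, 78.7, 115.0]
ee_rot: [0.531, 0.467, 0.531, -0.467]
force: [-0.1, -0.2, 0.3]
grip_width: 0.354
```

```bash
python3 -c "
from h import *
plan([503,79,113],0.13)
im=capture('side');a=cv2.resize(im[145:225,215:315,::-1],None,fx=5,fy=5,interpolation=2)
im=capture('wrist');b=cv2.resize(im[150:350,200:310,::-1],None,fx=2,fy=2,interpolation=2)
cv2.imwrite('pics/s5.png',np.hstack([a,b]))
"
```

```text
t 4.92 pos [502.3  78.7 115. ] head 0.129 F [-0.12 -0.24  0.34] gw 0.354
 shift tool [ 2.   0.8 -0.2] turn tool [-0.001  -0.0002  0.0008] world d [ 0.7  0.3 -2. ]
```

View pics/s5.png

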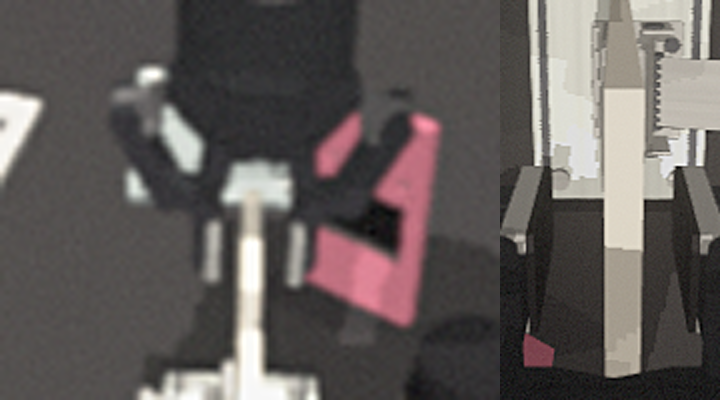

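Tips are now about 22 mm below the top edge, and the panel sits about 2 mm to +x of the finger centre. I'll shift by that, go 8 mm deeper and close.

Request:
jog_arm([
  {"x":8,"y":2.2,"z":0,"rx":0,"ry":0,"rz":0,"hand":20},
  {"x":0,"y":0,"z":0,"rx":0,"ry":0,"rz":0,"hand":4},
  {"x":0,"y":0,"z":0,"rx":0,"ry":0,"rz":0,"hand":4},
  {"x":0,"y":0,"z":0,"rx":0,"ry":0,"rz":0,"hand":4},
], force=30)

```text
time_s: 5.52
eef_pos: [504.0, 79.0, 107.6]
ee_rot: [0.531, 0.466, 0.532, -0.467]
force: [-2.9, -1.3, -10.6]
grip_width: 0.086
```

Request:
jog_arm([
  {"x":-0.5,"y":0,"z":0,"rx":0,"ry":0,"rz":0,"hand":4},
  {"x":0,"y":0,"z":0,"rx":0,"ry":0,"rz":0,"hand":4},
])

```text
time_s: 5.78
eef_pos: [504.0, 79.0, 108.0]
ee_rot: [0.531, 0.466, 0.532, -0.467]
force: [-3.1, -1.3, -16.2]
grip_width: 0.084
```

Gripped (7.2 mm), but the pull already reads 16 N and nothing has slipped, so clip 3 is a good one. I'll relieve it at once.

Request:
jog_arm([
  {"x":0.9,"y":0,"z":0,"rx":0,"ry":0,"rz":0,"hand":4},
  {"x":0,"y":0,"z":0,"rx":0,"ry":0,"rz":0,"hand":4},
])

```text
time_s: 6.02
eef_pos: [504.4, 79.1, 108.0]
ee_rot: [0.531, 0.466, 0.531, -0.467]
force: [-4.5, -0.6, -11.2]
grip_width: 0.086
```

Request:
jog_arm([
  {"x":0,"y":0,"z":0,"rx":0,"ry":0,"rz":0,"hand":4},
])

```text
time_s: 6.15
eef_pos: [504.4, 79.0, 108.0]
ee_rot: [0.531, 0.467, 0.531, -0.467]
force: [-6.1, -0.6, -11.4]
grip_width: 0.085
```

Request:
jog_arm([
  {"x":0.5,"y":0,"z":0,"rx":0,"ry":0,"rz":0,"hand":4},
  {"x":0,"y":0,"z":0,"rx":0,"ry":0,"rz":0,"hand":4},
])

```text
time_s: 6.4
eef_pos: [504.6, 79.0, 108.0]
ee_rot: [0.531, 0.467, 0.531, -0.467]
force: [-5.5, -1.0, -7.1]
grip_width: 0.088
```

```bash
python3 -c "
from h import *
plan([503,79,113],0.13); s=sense(); print(s['wrist_torque'],s['tau'])
im=capture('side');a=cv2.resize(im[145:245,215:315,::-1],None,fx=5,fy=5,interpolation=2)
im=capture('wrist');b=cv2.resize(im[100:350,200:310,::-1],None,fx=2,fy=2,interpolation=2)
cv2.imwrite('pics/s6.png',np.hstack([a,b]))
"
```

```text
t 6.4 pos [504.6  79.  108. ] head 0.1291 F [-5.48 -1.01 -7.14] gw 0.088
 shift tool [-5.  -1.6 -0.2] turn tool [-0.0009 -0.      0.0002] world d [-1.6 -0.   5. ]
[-0.1165814   1.20328873 -0.02223111] [-5.53254783e-02 -4.54544735e+01 -2.87768877e+01  3.13272402e-01
 -1.65811770e+00 -1.45258469e-02]
```

View pics/s6.png

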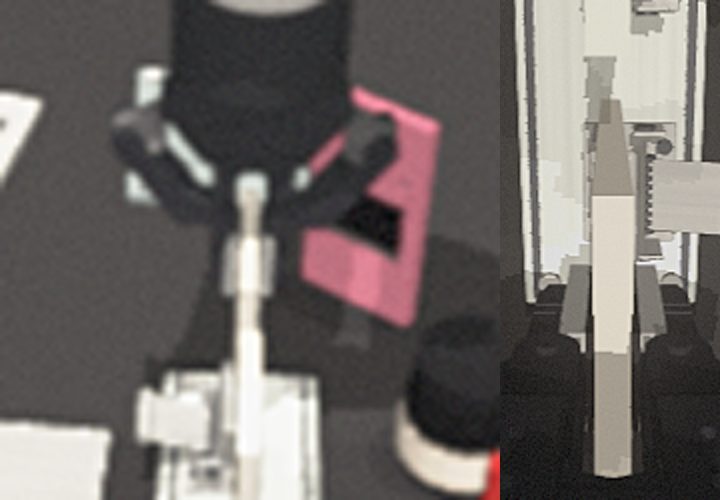

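Clip 3 held at 16 N with no slip: the reported z stuck at 108 and the panel stayed seated. It is a good one. Releasing and moving on to the middle panel.

Request:
jog_arm([
  {"x":0.6,"y":-0.5,"z":0,"rx":0,"ry":0,"rz":0,"hand":4},
  {"x":0,"y":0,"z":0,"rx":0,"ry":0,"rz":0,"hand":30},
  {"x":0,"y":0,"z":0,"rx":0,"ry":0,"rz":0,"hand":30},
  {"x":-25,"y":0,"z":0,"rx":0,"ry":0,"rz":0,"hand":30},
  {"x":-35,"y":0,"z":0,"rx":0,"ry":0,"rz":0,"hand":30},
], force=20)

```text
time_s: 7.12
eef_pos: [504.8, 78.9, 168.0]
ee_rot: [0.531, 0.467, 0.531, -0.466]
force: [0.0, -0.9, 0.8]
grip_width: 0.354
```

```bash
python3 -c "
from h import *
plan([491.4,175.5,167],0.129)
s=sense();C=cam('wrist');im=capture('wrist');cv2.imwrite('pics/w7.png',cv2.resize(im[0:300,180:340,::-1],None,fx=2.5,fy=2,interpolation=2))
"
```

```text
t 7.12 pos [504.8  78.9 168. ] head 0.1289 F [ 0.03 -0.88  0.77] gw 0.354
 shift tool [  1.   -0.8 -97.5] turn tool [-0.0001  0.0001 -0.0012] world d [-13.4  96.6  -1. ]
```

View pics/w7.png

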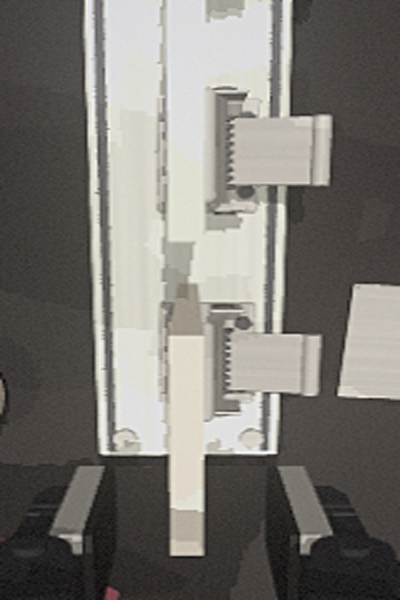

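Panel 3 is still seated at crop x≈187, and panel 2 is next along the rail.

Request:
jog_arm([
  {"x":0,"y":-0.4,"z":-50,"rx":0,"ry":0,"rz":0,"hand":30},
  {"x":0,"y":-0.4,"z":-47.5,"rx":0,"ry":0,"rz":0,"hand":30},
  {"x":30,"y":0,"z":0,"rx":0,"ry":0,"rz":0,"hand":30},
  {"x":28,"y":0,"z":0,"rx":0,"ry":0,"rz":0,"hand":25},
  {"x":0,"y":0,"z":0,"rx":0,"ry":0,"rz":0,"hand":20},
])

```text
time_s: 7.8
eef_pos: [490.7, 175.6, 108.2]
ee_rot: [0.531, 0.466, 0.532, -0.467]
force: [0.4, 0.7, 0.2]
grip_width: 0.23
```

```bash
python3 -c "
from h import *
plan([491.4,175.5,108],0.129)
im=capture('side');a=cv2.resize(im[165:265,215:315,::-1],None,fx=5,fy=5,interpolation=2)
im=capture('wrist');b=cv2.resize(im[100:350,200:310,::-1],None,fx=2,fy=2,interpolation=2)
cv2.imwrite('pics/s8.png',np.hstack([a,b]))
"
```

```text
t 7.8 pos [490.7 175.6 108.2] head 0.1291 F [0.42 0.71 0.19] gw 0.23
 shift tool [0.2 0.7 0.2] turn tool [ 0.0001 -0.0002  0.0014] world d [ 0.7 -0.1 -0.2]
```

View pics/s8.png

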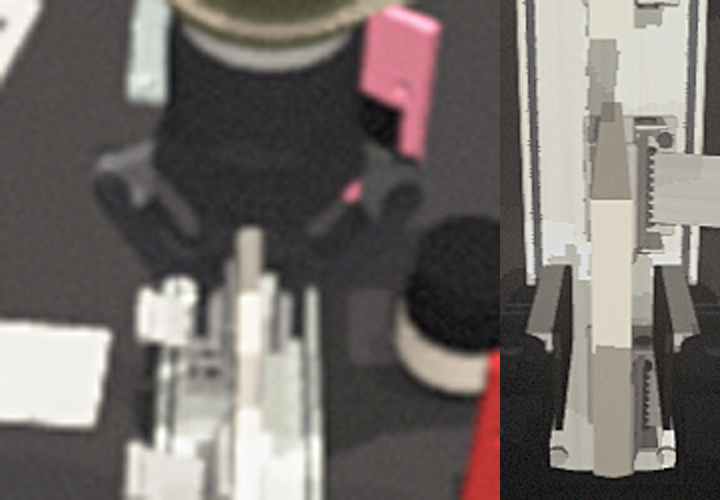

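Centred: fingers at 570 and 655, panel at 613. Closing with 20 N.

Request:
jog_arm([
  {"x":0,"y":0,"z":0,"rx":0,"ry":0,"rz":0,"hand":10},
  {"x":0,"y":0,"z":0,"rx":0,"ry":0,"rz":0,"hand":4},
  {"x":0,"y":0,"z":0,"rx":0,"ry":0,"rz":0,"hand":4},
], force=20)

```text
time_s: 8.28
eef_pos: [491.4, 175.5, 110.3]
ee_rot: [0.532, 0.467, 0.531, -0.466]
force: [-2.0, -1.6, 5.8]
grip_width: 0.092
```

Request:
jog_arm([
  {"x":0,"y":0,"z":0,"rx":0,"ry":0,"rz":0,"hand":4},
])

```text
time_s: 8.4
eef_pos: [491.3, 175.5, 110.3]
ee_rot: [0.532, 0.467, 0.531, -0.466]
force: [-2.1, -0.3, 4.5]
grip_width: 0.088
```

Request:
jog_arm([
  {"x":-0.5,"y":0,"z":0,"rx":0,"ry":0,"rz":0,"hand":4},
  {"x":0,"y":0,"z":0,"rx":0,"ry":0,"rz":0,"hand":4},
])

```text
time_s: 8.65
eef_pos: [491.3, 175.5, 110.3]
ee_rot: [0.531, 0.467, 0.531, -0.466]
force: [-3.0, -1.5, 6.3]
grip_width: 0.089
```

Request:
jog_arm([
  {"x":-0.4,"y":0,"z":0,"rx":0,"ry":0,"rz":0,"hand":4},
  {"x":0,"y":0,"z":0,"rx":0,"ry":0,"rz":0,"hand":4},
])

```text
time_s: 8.9
eef_pos: [491.3, 175.5, 110.3]
ee_rot: [0.531, 0.467, 0.531, -0.467]
force: [-1.7, -0.8, 5.1]
grip_width: 0.094
```

Request:
jog_arm([
  {"x":-0.5,"y":0,"z":0,"rx":0,"ry":0,"rz":0,"hand":4},
  {"x":0,"y":0,"z":0,"rx":0,"ry":0,"rz":0,"hand":4},
])

```text
time_s: 9.15
eef_pos: [491.2, 175.5, 110.3]
ee_rot: [0.531, 0.467, 0.531, -0.467]
force: [1.4, -0.3, 1.6]
grip_width: 0.087
```

Request:
jog_arm([
  {"x":-0.5,"y":0,"z":0,"rx":0,"ry":0,"rz":0,"hand":4},
  {"x":0,"y":0,"z":0,"rx":0,"ry":0,"rz":0,"hand":4},
])

```text
time_s: 9.4
eef_pos: [491.0, 175.5, 110.3]
ee_rot: [0.531, 0.467, 0.531, -0.467]
force: [3.9, -0.8, -5.4]
grip_width: 0.088
```

Request:
jog_arm([
  {"x":-0.25,"y":0,"z":0,"rx":0,"ry":0,"rz":0,"hand":4},
  {"x":0,"y":0,"z":0,"rx":0,"ry":0,"rz":0,"hand":4},
])

```text
time_s: 9.65
eef_pos: [490.9, 175.4, 110.4]
ee_rot: [0.531, 0.467, 0.531, -0.467]
force: [4.6, -0.3, -9.8]
grip_width: 0.089
```

Request:
jog_arm([
  {"x":0,"y":0,"z":0,"rx":0,"ry":0,"rz":0,"hand":4},
])

```text
time_s: 9.78
eef_pos: [490.9, 175.4, 110.4]
ee_rot: [0.531, 0.467, 0.531, -0.467]
force: [4.7, -0.3, -9.7]
grip_width: 0.09
```

The middle clip holds steady at 9.7 N, above the weak clip's 7 N limit, so it is good. I'll relieve it, release and go to panel 1.

Request:
jog_arm([
  {"x":0.6,"y":0,"z":0,"rx":0,"ry":0,"rz":0,"hand":4},
  {"x":0,"y":0,"z":0,"rx":0,"ry":0,"rz":0,"hand":30},
  {"x":0,"y":0,"z":0,"rx":0,"ry":0,"rz":0,"hand":30},
  {"x":-25,"y":0,"z":0,"rx":0,"ry":0,"rz":0,"hand":30},
  {"x":-35,"y":0,"z":0,"rx":0,"ry":0,"rz":0,"hand":30},
])

```text
time_s: 10.4
eef_pos: [490.3, 175.6, 170.8]
ee_rot: [0.531, 0.466, 0.532, -0.467]
force: [0.0, 0.5, 0.1]
grip_width: 0.351
```

```bash
python3 -c "
from h import *
plan([479,274.5,168],0.129)
s=sense();C=cam('wrist');im=capture('wrist');cv2.imwrite('pics/w9.png',cv2.resize(im[0:300,180:340,::-1],None,fx=2.5,fy=2,interpolation=2))
"
```

```text
t 10.4 pos [490.3 175.6 170.8] head 0.1291 F [0.02 0.54 0.06] gw 0.351
 shift tool [  2.9   1.6 -99.6] turn tool [ 0.0001 -0.0002  0.0021] world d [-11.3  98.9  -2.8]
```

View pics/w9.png

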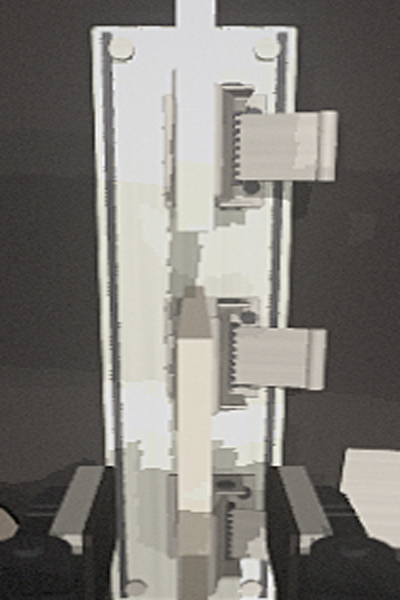

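Panel 2 is still seated, and panel 1 stands at crop x≈195, so I need about +1.5 mm in y.

Request:
jog_arm([
  {"x":0,"y":0.8,"z":-50,"rx":0,"ry":0,"rz":0,"hand":30},
  {"x":0,"y":0.8,"z":-49.6,"rx":0,"ry":0,"rz":0,"hand":30},
  {"x":30,"y":0,"z":0,"rx":0,"ry":0,"rz":0,"hand":30},
  {"x":31,"y":0,"z":0,"rx":0,"ry":0,"rz":0,"hand":25},
  {"x":0,"y":0,"z":0,"rx":0,"ry":0,"rz":0,"hand":20},
])

```text
time_s: 11.08
eef_pos: [478.4, 274.3, 107.9]
ee_rot: [0.53, 0.465, 0.532, -0.468]
force: [0.0, -0.2, 0.3]
grip_width: 0.234
```

```bash
python3 -c "
from h import *
plan([479,274.5,108],0.129)
im=capture('wrist');b=cv2.resize(im[100:350,200:310,::-1],None,fx=3,fy=2,interpolation=2)
cv2.imwrite('pics/s10.png',b)
"
```

```text
t 11.07 pos [478.4 274.3 107.9] head 0.1292 F [ 0.02 -0.16  0.33] gw 0.234
 shift tool [-0.1  0.6 -0.2] turn tool [0.0002 0.0007 0.0043] world d [0.6 0.2 0.1]
```

View pics/s10.png

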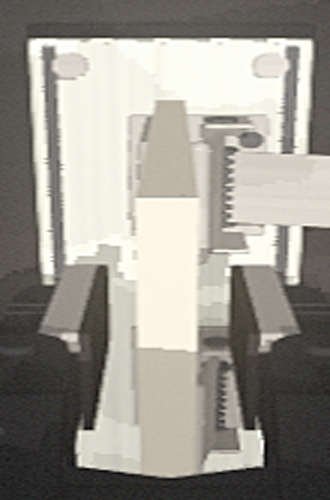

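Centred. Closing.

Request:
jog_arm([
  {"x":0,"y":0,"z":0,"rx":0,"ry":0,"rz":0,"hand":10},
  {"x":0,"y":0,"z":0,"rx":0,"ry":0,"rz":0,"hand":4},
  {"x":0,"y":0,"z":0,"rx":0,"ry":0,"rz":0,"hand":4},
  {"x":0,"y":0,"z":0,"rx":0,"ry":0,"rz":0,"hand":4},
], force=25)

```text
time_s: 11.62
eef_pos: [479.7, 274.6, 110.9]
ee_rot: [0.531, 0.467, 0.531, -0.466]
force: [-3.4, -0.7, 6.0]
grip_width: 0.09
```

Request:
jog_arm([
  {"x":-1,"y":0,"z":0,"rx":0,"ry":0,"rz":0,"hand":4},
  {"x":0,"y":0,"z":0,"rx":0,"ry":0,"rz":0,"hand":4},
])

```text
time_s: 11.88
eef_pos: [479.6, 274.5, 110.9]
ee_rot: [0.531, 0.467, 0.531, -0.467]
force: [-2.8, -0.4, 3.6]
grip_width: 0.09
```

Request:
jog_arm([
  {"x":-0.5,"y":0,"z":0,"rx":0,"ry":0,"rz":0,"hand":4},
  {"x":0,"y":0,"z":0,"rx":0,"ry":0,"rz":0,"hand":4},
])

```text
time_s: 12.12
eef_pos: [479.6, 274.5, 110.9]
ee_rot: [0.531, 0.467, 0.531, -0.467]
force: [-3.3, -0.3, 1.0]
grip_width: 0.089
```

Request:
jog_arm([
  {"x":-0.6,"y":0,"z":0,"rx":0,"ry":0,"rz":0,"hand":4},
  {"x":0,"y":0,"z":0,"rx":0,"ry":0,"rz":0,"hand":4},
])

```text
time_s: 12.38
eef_pos: [479.6, 274.4, 111.2]
ee_rot: [0.531, 0.467, 0.531, -0.467]
force: [-2.9, -0.4, -1.7]
grip_width: 0.092
```

Request:
jog_arm([
  {"x":-0.4,"y":0,"z":0,"rx":0,"ry":0,"rz":0,"hand":4},
  {"x":0,"y":0,"z":0,"rx":0,"ry":0,"rz":0,"hand":4},
])

```text
time_s: 12.62
eef_pos: [479.7, 274.5, 111.9]
ee_rot: [0.531, 0.467, 0.531, -0.467]
force: [-3.2, -0.1, -1.8]
grip_width: 0.086
```

z is now climbing at only about 2 N, so this clip is letting go. Confirming with 2 mm more.

Request:
jog_arm([
  {"x":-1,"y":0,"z":0,"rx":0,"ry":0,"rz":0,"hand":4},
  {"x":-1,"y":0,"z":0,"rx":0,"ry":0,"rz":0,"hand":4},
], force=35)

```text
time_s: 12.88
eef_pos: [479.7, 274.5, 114.0]
ee_rot: [0.531, 0.467, 0.531, -0.467]
force: [-2.5, 0.1, -2.1]
grip_width: 0.087
```

Request:
jog_arm([
  {"x":-3,"y":0,"z":0,"rx":0,"ry":0,"rz":0,"hand":4},
  {"x":-3,"y":0,"z":0,"rx":0,"ry":0,"rz":0,"hand":4},
  {"x":-3,"y":0,"z":0,"rx":0,"ry":0,"rz":0,"hand":4},
])

```text
time_s: 13.25
eef_pos: [479.8, 274.5, 123.2]
ee_rot: [0.531, 0.467, 0.531, -0.467]
force: [-2.7, -0.5, -2.5]
grip_width: 0.087
```

```bash
python3 -c "
from h import *
plan([479,274.5,108],0.129)
im=capture('side');a=cv2.resize(im[185:335,200:320,::-1],None,fx=4,fy=4,interpolation=2)
cv2.imwrite('pics/s11.png',a)
"
```

```text
t 13.25 pos [479.8 274.5 123.2] head 0.129 F [-2.68 -0.5  -2.52] gw 0.087
 shift tool [15.2 -0.8 -0.1] turn tool [-0.     -0.     -0.0001] world d [ -0.8   0.  -15.2]
```

View pics/s11.png

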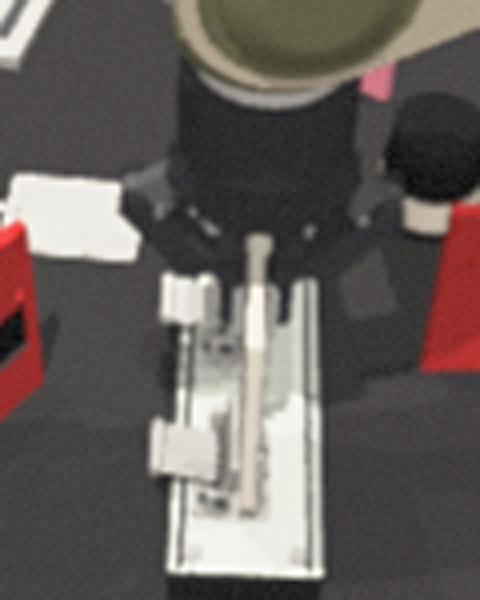

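Request:
jog_arm([
  {"x":-8,"y":0,"z":0,"rx":0,"ry":0,"rz":0,"hand":4},
  {"x":-8,"y":0,"z":0,"rx":0,"ry":0,"rz":0,"hand":4},
  {"x":-8,"y":0,"z":0,"rx":0,"ry":0,"rz":0,"hand":4},
  {"x":-8,"y":0,"z":0,"rx":0,"ry":0,"rz":0,"hand":4},
  {"x":-8,"y":0,"z":0,"rx":0,"ry":0,"rz":0,"hand":4},
])

```text
time_s: 13.92
eef_pos: [480.3, 274.6, 164.0]
ee_rot: [0.532, 0.467, 0.531, -0.466]
force: [-0.7, 0.4, -0.4]
grip_width: 0.085
```

Request:
jog_arm([
  {"x":-15,"y":0,"z":0,"rx":0,"ry":0,"rz":0,"hand":4},
  {"x":-30,"y":0,"z":0,"rx":0,"ry":0,"rz":0,"hand":4},
  {"x":-40,"y":0,"z":0,"rx":0,"ry":0,"rz":0,"hand":4},
  {"x":-40,"y":0,"z":0,"rx":0,"ry":0,"rz":0,"hand":4},
])

```text
time_s: 14.42
eef_pos: [479.6, 274.5, 290.2]
ee_rot: [0.531, 0.467, 0.531, -0.466]
force: [0.6, -0.3, -0.3]
grip_width: 0.082
```

```bash
python3 -c "
from h import *
plan([479,274.5,290],0.129)
im=capture('side');a=cv2.resize(im[60:335,170:330,::-1],None,fx=2.1,fy=2.1,interpolation=2)
cv2.imwrite('pics/s12.png',a)
im=capture('wrist');cv2.imwrite('pics/w12.png',im[:,:,::-1])
"
```

```text
t 14.43 pos [479.6 274.5 290.2] head 0.129 F [ 0.57 -0.34 -0.28] gw 0.082
 shift tool [ 0.2 -0.6 -0.1] turn tool [-0.     -0.0002 -0.001 ] world d [-0.6  0.  -0.2]
```

View pics/s12.png

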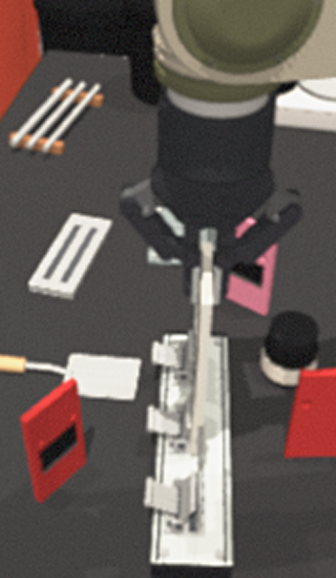

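View pics/w12.png

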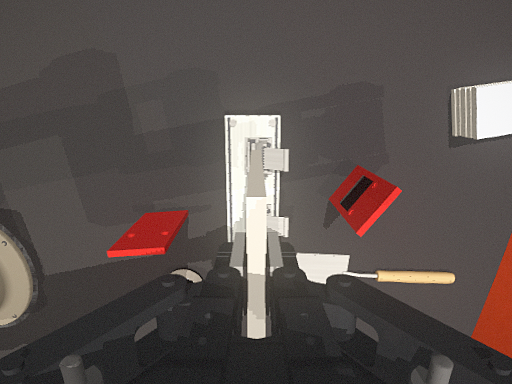

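The panel is out and held: wrist view top edge spans rows 196–338 at x≈257, and clip 1 is empty. Working out its pose in the hand.

```bash
python3 -c "
from h import *
s=sense();C=cam('wrist');M=rot(s).as_matrix();p=s['eef_pos']
for t in (-55,-61,-67):
  for zc in (-3,0,3): print(t,zc,proj(C,[p+M@[t,0,zc-35],p+M@[t,0,zc+35]]).round(0).tolist())
im=cv2.imread('pics/w12.png');cv2.imwrite('pics/c12.png',cv2.resize(im[180:350,225:290],None,fx=6,fy=3.5,interpolation=2))
"
```

```text
-55 -3 [[257.0, 187.0], [257.0, 328.0]]
-55 0 [[257.0, 194.0], [257.0, 333.0]]
-55 3 [[257.0, 201.0], [257.0, 338.0]]
-61 -3 [[257.0, 190.0], [257.0, 337.0]]
-61 0 [[257.0, 198.0], [257.0, 342.0]]
-61 3 [[257.0, 205.0], [257.0, 347.0]]
-67 -3 [[258.0, 195.0], [257.0, 346.0]]
-67 0 [[258.0, 202.0], [257.0, 352.0]]
-67 3 [[257.0, 210.0], [257.0, 357.0]]
```

View pics/c12.png

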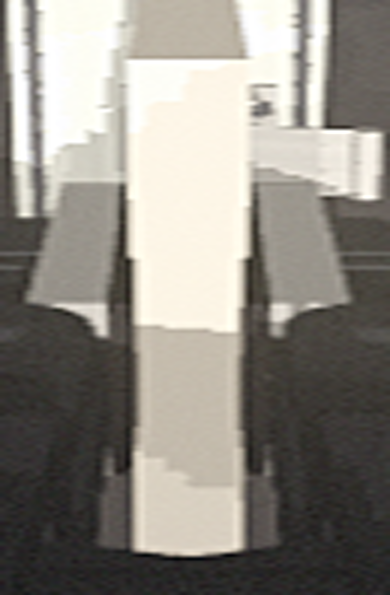

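The panel sits in the hand with its top about 61 mm behind the TCP, centred within about 1 mm, with its holes about 16 mm above the reported TCP. I'll carry it past the hanger and measure the pins with the wrist camera from there.

Request:
jog_arm([
  {"x":0,"y":3,"z":25,"rx":0,"ry":0,"rz":0,"hand":4},
  {"x":0,"y":4,"z":50,"rx":0,"ry":0,"rz":0,"hand":4},
  {"x":0,"y":4,"z":55,"rx":0,"ry":0,"rz":0,"hand":4},
  {"x":0,"y":4,"z":55,"rx":0,"ry":0,"rz":0,"hand":4},
  {"x":0,"y":4,"z":55,"rx":0,"ry":0,"rz":0,"hand":4},
])

```text
time_s: 15.15
eef_pos: [529.4, 37.2, 287.9]
ee_rot: [0.531, 0.467, 0.531, -0.467]
force: [0.1, 0.1, 0.0]
grip_width: 0.084
```

Request:
jog_arm([
  {"x":0,"y":4,"z":55,"rx":0,"ry":0,"rz":0,"hand":4},
  {"x":0,"y":4,"z":55,"rx":0,"ry":0,"rz":0,"hand":4},
  {"x":0,"y":4,"z":55,"rx":0,"ry":0,"rz":0,"hand":4},
  {"x":0,"y":4,"z":55,"rx":0,"ry":0,"rz":0,"hand":4},
  {"x":0,"y":4,"z":50,"rx":0,"ry":0,"rz":0,"hand":4},
])

```text
time_s: 15.78
eef_pos: [583.9, -228.2, 287.7]
ee_rot: [0.531, 0.467, 0.531, -0.467]
force: [-0.6, 0.3, 0.2]
grip_width: 0.085
```

```bash
python3 -c "
from h import *
plan([600,-296,235],0.12)
"
```

```text
t 15.78 pos [ 583.9 -228.2  287.7] head 0.1285 F [-0.57  0.32  0.22] gw 0.085
 shift tool [52.7  7.2 69.3] turn tool [ 0.0085 -0.0003  0.0003] world d [ 16.1 -67.8 -52.7]
```

Request:
jog_arm([
  {"x":0,"y":4,"z":40,"rx":0.0085,"ry":0,"rz":0,"hand":4},
  {"x":0,"y":3,"z":30,"rx":0,"ry":0,"rz":0,"hand":4},
  {"x":30,"y":0,"z":0,"rx":0,"ry":0,"rz":0,"hand":4},
  {"x":22,"y":0,"z":0,"rx":0,"ry":0,"rz":0,"hand":4},
  {"x":0,"y":0,"z":0,"rx":0,"ry":0,"rz":0,"hand":4},
])

```text
time_s: 16.4
eef_pos: [599.1, -294.5, 234.2]
ee_rot: [0.528, 0.469, 0.531, -0.469]
force: [-0.7, 0.7, 0.5]
grip_width: 0.084
```

```bash
python3 -c "
from h import *
plan([600,-296,235],0.12)
import pickle
s=sense();pickle.dump(s,open('w13.pkl','wb'));im=capture('wrist');cv2.imwrite('pics/w13.png',im[:,:,::-1])
"
```

```text
t 16.4 pos [ 599.1 -294.5  234.2] head 0.1204 F [-0.74  0.66  0.52] gw 0.084
 shift tool [-0.8  0.7  1.6] turn tool [ 0.0004 -0.0027  0.0029] world d [ 0.9 -1.5  0.8]
```

View pics/w13.png

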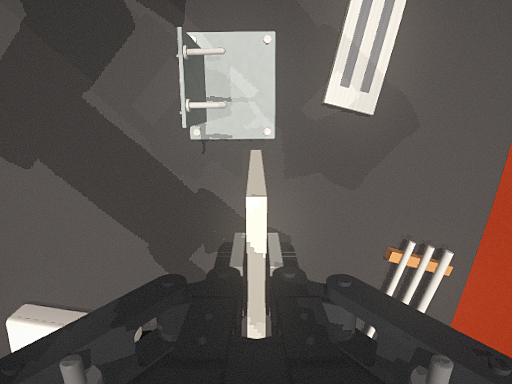

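The wrist view shows both pins clearly: upper from (185,52) to (224,51), lower from (186,105) to (225,104), plate at x≈182. The panel is in hand at x≈256.

```bash
python3 -c "
import cv2
t=cv2.imread('pics/w13.png')
cv2.imwrite('pics/c13.png',cv2.resize(t[20:145,170:285],None,fx=6,fy=4.8*1,interpolation=2))
cv2.imwrite('pics/c14.png',cv2.resize(t[140:240,225:290],None,fx=8,fy=6,interpolation=2))
"
```

```text
(no output)
```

View pics/c13.png

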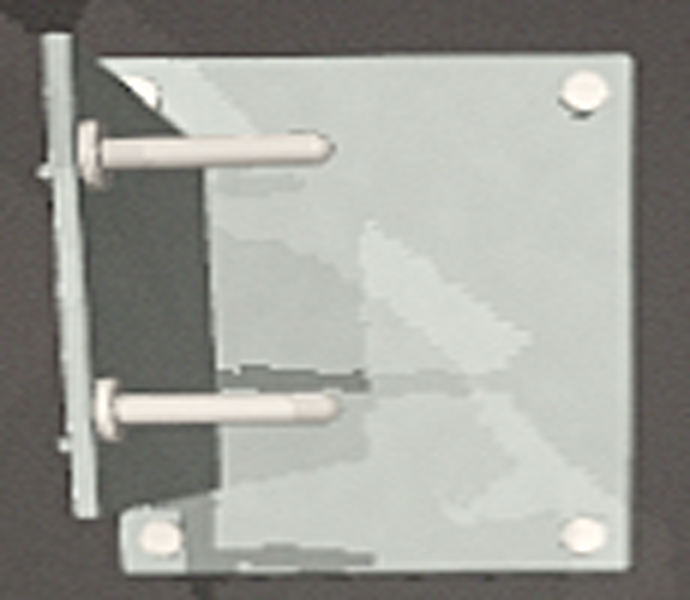

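View pics/c14.png

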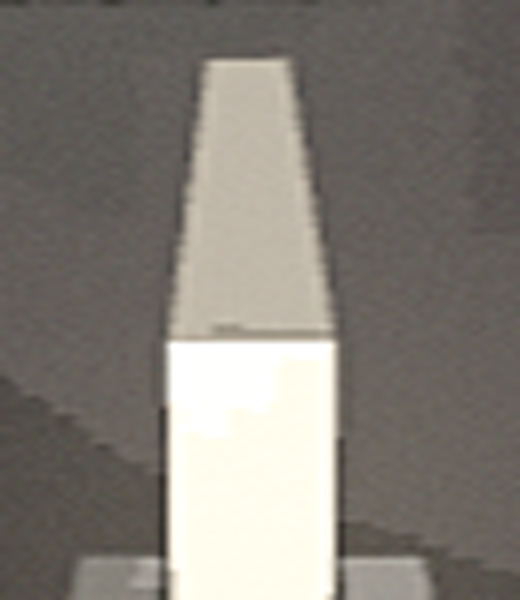

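```bash
python3 - <<'E'
from h import *
import pickle
np.set_printoptions(precision=2,suppress=True)
s=pickle.load(open('w13.pkl','rb'));C=cam('wrist',s);M=rot(s).as_matrix();p=s['eef_pos']
f=lambda x,y:(170-.5+(x+.5)/6,20-.5+(y+.5)/4.8)
def tz(q,z): return onz(C,[q],z)[0]
A=[tz(f(330,148),121.7),tz(f(78,152),118.2)];B=[tz(f(338,406),121.7),tz(f(97,409),118.2)]
for n,q in(('A',A),('B',B)):
  d=q[0]-q[1];print(n,q,'len',np.linalg.norm(d),'head',np.arctan2(d[1],d[0]))
mid=(sum(A)+sum(B))/4;print('mid',mid,'sep',np.linalg.norm((A[0]+A[1]-B[0]-B[1])/2))
d=(A[0]+A[1]-B[0]-B[1]);print('yaw sep',np.arctan2(-d[0],d[1]))
print('foot',[tz(f(*q),8) for q in[(95,58),(632,55),(630,572),(122,572)]])
# panel
g=lambda x,y:(225-.5+(x+.5)/8,140-.5+(y+.5)/6)
o,dd=ray(C,[g(168,340),g(335,340),g(207,60),g(291,60)]);ot=M.T@(o-p);dt=dd@M
for i,x in enumerate((-61,-61,79,79)):
  print('tool',ot+dt[i]*((x-ot[0])/dt[i][0]))
E
```

```text
A [array([ 556.72, -180.25,  121.7 ]), array([ 519.09, -184.4 ,  118.2 ])] len 38.0119729373711 head 0.11004514802834775
B [array([ 562.44, -225.89,  121.7 ]), array([ 525.29, -230.61,  118.2 ])] len 37.61212982210612 head 0.1263059961184784
mid [ 540.89 -205.29  119.95] sep 46.311868916192616
yaw sep 0.12912524579961437
foot [array([ 494.07, -146.07,    8.  ]), array([ 601.4 , -133.27,    8.  ]), array([ 618.09, -261.65,    8.  ]), array([ 509.13, -274.54,    8.  ])]
tool [-61.    -4.7  -35.59]
tool [-61.     3.54 -35.58]
tool [ 79.    -5.17 -35.33]
tool [ 79.     3.54 -35.32]
```

The panel is upright in the hand (y −0.6, z −0.5 mm). Pin mid is (541, −205), separation 46.3 and yaw 0.123, which agree with the sizes given and with the fixed cameras to about 1 mm. I'll move in front of the pins, then down.

Request:
jog_arm([
  {"x":0,"y":0,"z":-45,"rx":-0.003,"ry":0,"rz":0,"hand":4},
  {"x":0,"y":0,"z":-50,"rx":0,"ry":0,"rz":0,"hand":4},
  {"x":40,"y":0,"z":0,"rx":0,"ry":0,"rz":0,"hand":4},
  {"x":40,"y":0,"z":0,"rx":0,"ry":0,"rz":0,"hand":4},
  {"x":0,"y":0,"z":0,"rx":0,"ry":0,"rz":0,"hand":4},
])

```text
time_s: 17.08
eef_pos: [587.5, -200.0, 154.9]
ee_rot: [0.529, 0.468, 0.531, -0.468]
force: [-0.8, -0.1, -0.5]
grip_width: 0.086
```

```bash
cat >> h.py <<'E'
def hang(s=None):
    s=s or sense();a=.123;p=s['eef_pos'];ex=np.array([np.cos(a),np.sin(a)]);ey=np.array([-np.sin(a),np.cos(a)])
    y=rot(s).as_matrix()[:,1];print('t',round(s['time_s'],2),'panel along',round(p[:2]@ex-.6-511.8,2),'lat err',round(p[:2]@ey+.5+270.5,2),'hole z',round(p[2]+16,2),'head',round(np.arctan2(y[1],y[0]),4),'F',s['force'].round(1),'gw',round(s['grip_width'],3))
E
python3 -c "
from h import *
hang()
im=capture('side');a=cv2.resize(im[100:230,210:330,::-1],None,fx=4.5,fy=4.5,interpolation=2);cv2.imwrite('pics/s14.png',a)
im=capture('top');a=cv2.resize(im[120:230,300:420,::-1],None,fx=5,fy=5,interpolation=2);cv2.imwrite('pics/t14.png',a)
"
```

```text
t 17.07 panel along 46.09 lat err 0.41 hole z 170.89 head 0.1237 F [-0.8 -0.1 -0.5] gw 0.086
```

View pics/s14.png

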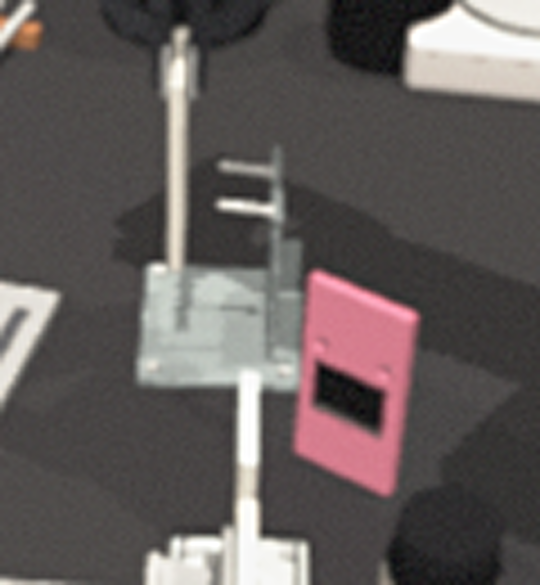

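View pics/t14.png

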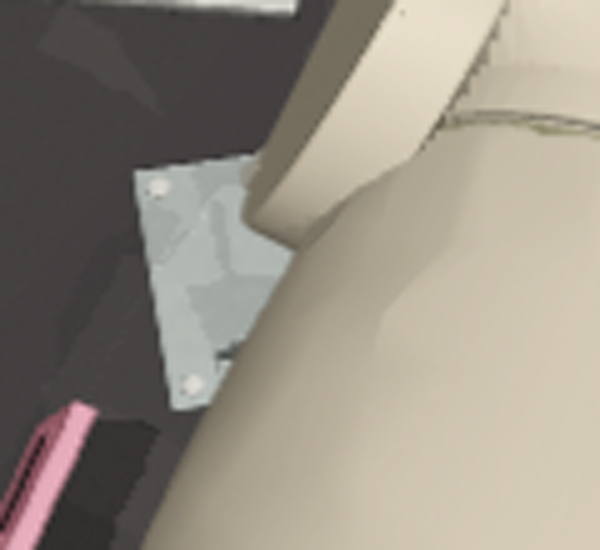

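The side view shows the panel clear to +x of the pins and upright. Lowering to pin height.

Request:
jog_arm([
  {"x":25,"y":0,"z":0.4,"rx":0,"ry":0,"rz":0,"hand":4},
  {"x":24,"y":0,"z":0,"rx":0,"ry":0,"rz":0,"hand":4},
  {"x":0,"y":-10,"z":0,"rx":0,"ry":0,"rz":0,"hand":4},
  {"x":0,"y":0,"z":0,"rx":0,"ry":0,"rz":0,"hand":4},
])

```text
time_s: 17.68
eef_pos: [578.6, -203.0, 109.4]
ee_rot: [0.531, 0.469, 0.529, -0.468]
force: [0.5, 0.7, -0.2]
grip_width: 0.085
```

```bash
python3 -c "
from h import *
hang()
im=capture('side');a=cv2.resize(im[110:210,220:320,::-1],None,fx=5.5,fy=5.5,interpolation=2);cv2.imwrite('pics/s15.png',a)
S=cam('side')
s=sense();p=s['eef_pos'];M=rot(s).as_matrix()
print((proj(S,[p+M@[-16,-4.6,-.5+z] for z in(-23,23)])-[220,110])*5.5)
print((proj(S,[p+M@[-16,3.4,-.5+z] for z in(-23,23)])-[220,110])*5.5)
ex=np.array([.9924,.1227,0]);ey=np.array([-.1227,.9924,0]);m=np.array([541.3,-205.7,120])
print((proj(S,[m+ex*17+ey*y+[0,0,1.8] for y in (23,-23)])-[220,110])*5.5)
im=capture('wrist');cv2.imwrite('pics/w15.png',im[100:384,:,::-1])
"
```

```text
t 17.68 panel along 36.97 lat err -1.43 hole z 125.44 head 0.123 F [ 0.5  0.7 -0.2] gw 0.085
[[183.42164795 185.14112831]
 [186.48113808 138.15570062]]
[[168.35872821 184.53179819]
 [171.89291674 137.5703616 ]]
[[213.34942096 193.04068212]
 [215.46521387 145.99877002]]
```

View pics/s15.png

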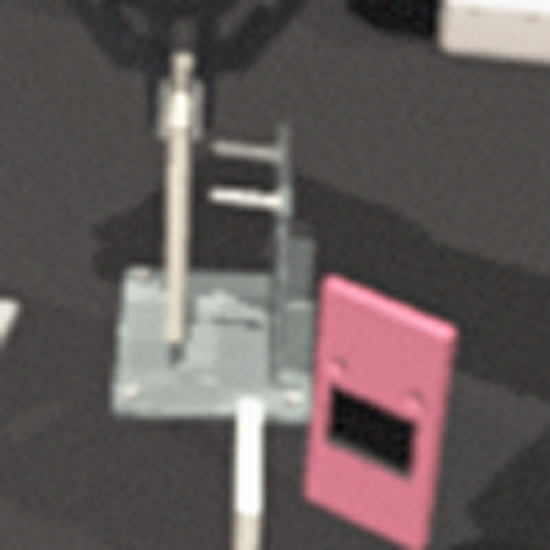

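View pics/w15.png

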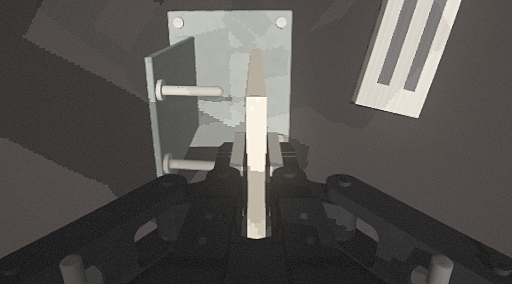

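Request:
jog_arm([
  {"x":0,"y":0,"z":0,"rx":0,"ry":0,"rz":0,"hand":4},
  {"x":0,"y":0,"z":0,"rx":0,"ry":0,"rz":0,"hand":4},
])

```text
time_s: 18.02
eef_pos: [578.5, -202.2, 107.3]
ee_rot: [0.53, 0.468, 0.53, -0.468]
force: [1.0, -0.5, -0.6]
grip_width: 0.084
```

```bash
python3 -c "
from h import *
import pickle
hang()
s=sense();pickle.dump(s,open('w16.pkl','wb'));im=capture('wrist');cv2.imwrite('pics/w16.png',im[:,:,::-1])
cv2.imwrite('pics/c16.png',cv2.resize(im[130:280,140:280,::-1],None,fx=5,fy=4,interpolation=2))
print((proj(cam('wrist',s),[s['eef_pos']+rot(s).as_matrix()@[-16,0,-.5+z] for z in(-23,23)])-[140,130])*[5,4])
ex=np.array([.9924,.1227,0]);ey=np.array([-.1227,.9924,0]);m=np.array([541.3,-205.7,120])
print((proj(cam('wrist',s),[m+ex*17+ey*y+[0,0,1.8] for y in (23,-23)])-[140,130])*[5,4])
"
```

```text
t 18.02 panel along 36.87 lat err -0.63 hole z 123.32 head 0.1235 F [ 1.  -0.5 -0.6] gw 0.084
[[585.32395109 258.303201  ]
 [585.23124868 559.64954244]]
[[400.5534161  251.39132341]
 [413.66292653 550.86740618]]
```

View pics/c16.png

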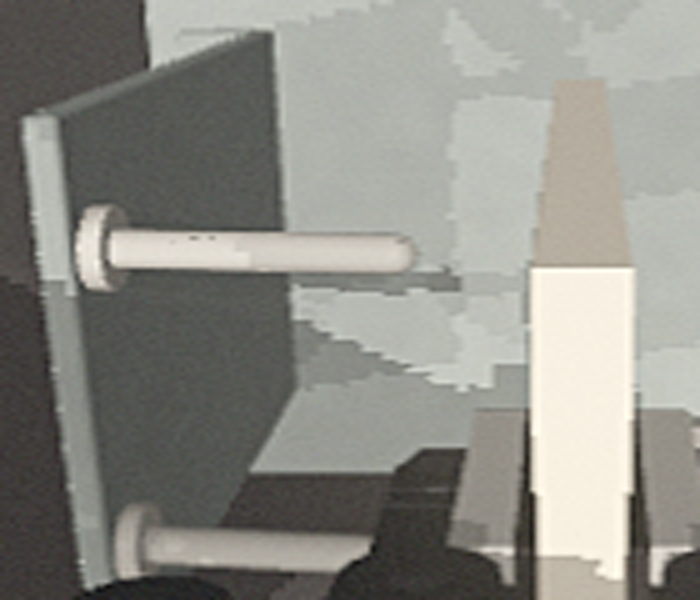

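The pin A tip at crop (410,253) matches the prediction of (400,251) closely, and the hole is about 0.7 mm too far to −y. Correcting and closing in.

Request:
jog_arm([
  {"x":1.2,"y":-6,"z":-0.7,"rx":0,"ry":0,"rz":0,"hand":4},
  {"x":0,"y":-6,"z":0,"rx":0,"ry":0,"rz":0,"hand":4},
  {"x":0,"y":0,"z":0,"rx":0,"ry":0,"rz":0,"hand":4},
  {"x":0,"y":0,"z":0,"rx":0,"ry":0,"rz":0,"hand":4},
])

```text
time_s: 18.58
eef_pos: [566.3, -203.0, 105.8]
ee_rot: [0.53, 0.468, 0.53, -0.468]
force: [-0.0, -0.0, -0.7]
grip_width: 0.088
```

```bash
python3 -c "
from h import *
hang()"
```

```text
t 18.57 panel along 24.72 lat err 0.05 hole z 121.84 head 0.1234 F [-0.  -0.  -0.7] gw 0.088
```

Lateral error 0.05 and hole z 121.8, which is on the pin tips. Advancing slowly while watching the force.

Request:
jog_arm([
  {"x":0,"y":-4,"z":0,"rx":0,"ry":0,"rz":0,"hand":4},
  {"x":0,"y":-4,"z":0,"rx":0,"ry":0,"rz":0,"hand":4},
  {"x":0,"y":0,"z":0,"rx":0,"ry":0,"rz":0,"hand":4},
])

```text
time_s: 18.95
eef_pos: [558.1, -204.0, 105.8]
ee_rot: [0.53, 0.468, 0.53, -0.468]
force: [-0.1, -0.4, 0.2]
grip_width: 0.082
```

Request:
jog_arm([
  {"x":0,"y":-2,"z":0,"rx":0,"ry":0,"rz":0,"hand":4},
  {"x":0,"y":-2,"z":0,"rx":0,"ry":0,"rz":0,"hand":4},
  {"x":0,"y":0,"z":0,"rx":0,"ry":0,"rz":0,"hand":4},
])

```text
time_s: 19.32
eef_pos: [554.3, -204.4, 105.8]
ee_rot: [0.53, 0.468, 0.53, -0.468]
force: [-0.7, -0.1, 0.0]
grip_width: 0.082
```

```bash
python3 -c "
from h import *
hang()
im=capture('side');a=cv2.resize(im[110:210,220:320,::-1],None,fx=5.5,fy=5.5,interpolation=2);cv2.imwrite('pics/s17.png',a)
"
```

```text
t 19.32 panel along 12.6 lat err 0.1 hole z 121.78 head 0.1234 F [-0.7 -0.1  0. ] gw 0.082
```

View pics/s17.png

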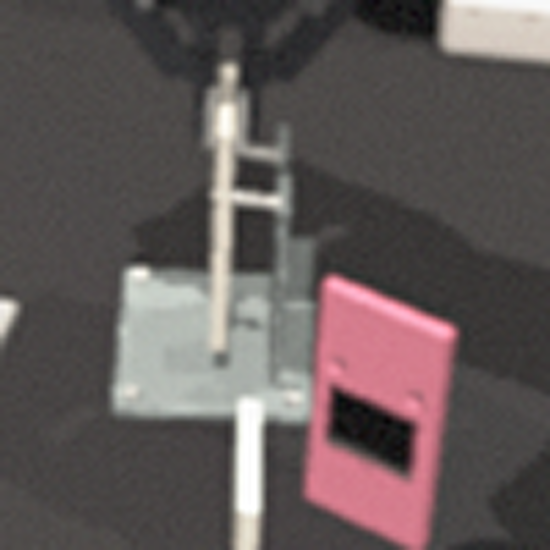

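No contact force, with the pins 8 mm into the panel, so they are in the holes. On to about −2 mm, following the slope.

Request:
jog_arm([
  {"x":0.3,"y":-3,"z":0,"rx":0,"ry":0,"rz":0,"hand":4},
  {"x":0.3,"y":-3,"z":0,"rx":0,"ry":0,"rz":0,"hand":4},
  {"x":0,"y":0,"z":0,"rx":0,"ry":0,"rz":0,"hand":4},
])

```text
time_s: 19.75
eef_pos: [548.2, -205.2, 105.1]
ee_rot: [0.53, 0.468, 0.53, -0.468]
force: [-0.4, -0.4, 0.8]
grip_width: 0.083
```

Request:
jog_arm([
  {"x":0.4,"y":-4,"z":0,"rx":0,"ry":0,"rz":0,"hand":4},
  {"x":0.4,"y":-4,"z":0,"rx":0,"ry":0,"rz":0,"hand":4},
  {"x":0,"y":0,"z":0,"rx":0,"ry":0,"rz":0,"hand":4},
])

```text
time_s: 20.12
eef_pos: [540.2, -206.2, 104.4]
ee_rot: [0.53, 0.468, 0.53, -0.468]
force: [0.2, -0.4, 0.3]
grip_width: 0.087
```

```bash
python3 -c "
from h import *
hang()
im=capture('side');a=cv2.resize(im[110:210,220:320,::-1],None,fx=5.5,fy=5.5,interpolation=2);cv2.imwrite('pics/s18.png',a)
"
```

```text
t 20.12 panel along -1.59 lat err 0.08 hole z 120.35 head 0.1232 F [ 0.2 -0.4  0.3] gw 0.087
```

View pics/s18.png

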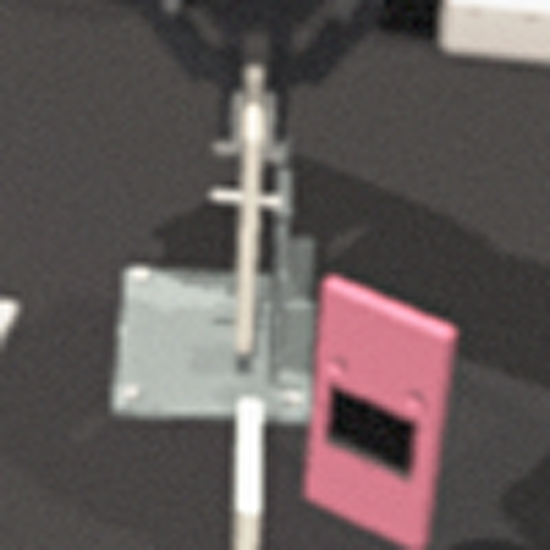

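Both pins now stick out in front of the panel. Lowering until they take the weight.

Request:
jog_arm([
  {"x":0.8,"y":-1.5,"z":0,"rx":0,"ry":0,"rz":0,"hand":4},
  {"x":0.8,"y":-1.5,"z":0,"rx":0,"ry":0,"rz":0,"hand":4},
  {"x":0,"y":0,"z":0,"rx":0,"ry":0,"rz":0,"hand":4},
])

```text
time_s: 20.55
eef_pos: [537.4, -206.5, 102.7]
ee_rot: [0.53, 0.468, 0.53, -0.468]
force: [0.4, 0.4, -0.7]
grip_width: 0.082
```

Request:
jog_arm([
  {"x":0.6,"y":0,"z":0,"rx":0,"ry":0,"rz":0,"hand":4},
  {"x":0,"y":0,"z":0,"rx":0,"ry":0,"rz":0,"hand":4},
])

```text
time_s: 20.8
eef_pos: [537.5, -206.5, 102.1]
ee_rot: [0.53, 0.468, 0.53, -0.468]
force: [0.1, -0.4, 0.1]
grip_width: 0.085
```

Request:
jog_arm([
  {"x":0.4,"y":0,"z":0,"rx":0,"ry":0,"rz":0,"hand":4},
  {"x":0,"y":0,"z":0,"rx":0,"ry":0,"rz":0,"hand":4},
])

```text
time_s: 21.05
eef_pos: [537.5, -206.5, 101.7]
ee_rot: [0.53, 0.468, 0.53, -0.468]
force: [-0.3, -0.2, -0.8]
grip_width: 0.086
```

Request:
jog_arm([
  {"x":0.5,"y":0,"z":0,"rx":0,"ry":0,"rz":0,"hand":4},
  {"x":0,"y":0,"z":0,"rx":0,"ry":0,"rz":0,"hand":4},
])

```text
time_s: 21.3
eef_pos: [537.6, -206.5, 101.5]
ee_rot: [0.53, 0.468, 0.53, -0.468]
force: [-0.8, 0.6, 1.5]
grip_width: 0.086
```

Request:
jog_arm([
  {"x":0.5,"y":0,"z":0,"rx":0,"ry":0,"rz":0,"hand":4},
  {"x":0,"y":0,"z":0,"rx":0,"ry":0,"rz":0,"hand":4},
])

```text
time_s: 21.55
eef_pos: [537.6, -206.6, 101.3]
ee_rot: [0.53, 0.468, 0.53, -0.468]
force: [-1.9, 0.7, 5.4]
grip_width: 0.086
```

Contact at 101.5, with 101.4 predicted, so the pins bear the panel. Easing off and opening.

Request:
jog_arm([
  {"x":-0.6,"y":0,"z":0,"rx":0,"ry":0,"rz":0,"hand":4},
  {"x":0,"y":0,"z":0,"rx":0,"ry":0,"rz":0,"hand":12},
  {"x":0,"y":0,"z":0,"rx":0,"ry":0,"rz":0,"hand":20},
  {"x":0,"y":0,"z":0,"rx":0,"ry":0,"rz":0,"hand":28},
  {"x":0,"y":0,"z":0,"rx":0,"ry":0,"rz":0,"hand":28},
])

```text
time_s: 22.18
eef_pos: [537.5, -206.5, 101.3]
ee_rot: [0.53, 0.468, 0.53, -0.468]
force: [0.4, -1.0, -0.2]
grip_width: 0.328
```

```bash
python3 -c "
from h import *
hang()
im=capture('side');a=cv2.resize(im[110:210,220:320,::-1],None,fx=5,fy=5,interpolation=2)
im=capture('wrist');b=cv2.resize(im[130:330,180:330,::-1],None,fx=2,fy=2.5,interpolation=2);cv2.imwrite('pics/s19.png',np.hstack([a,b]))
"
```

```text
t 22.18 panel along -4.34 lat err 0.08 hole z 117.28 head 0.1235 F [ 0.4 -1.  -0.2] gw 0.328
```

View pics/s19.png

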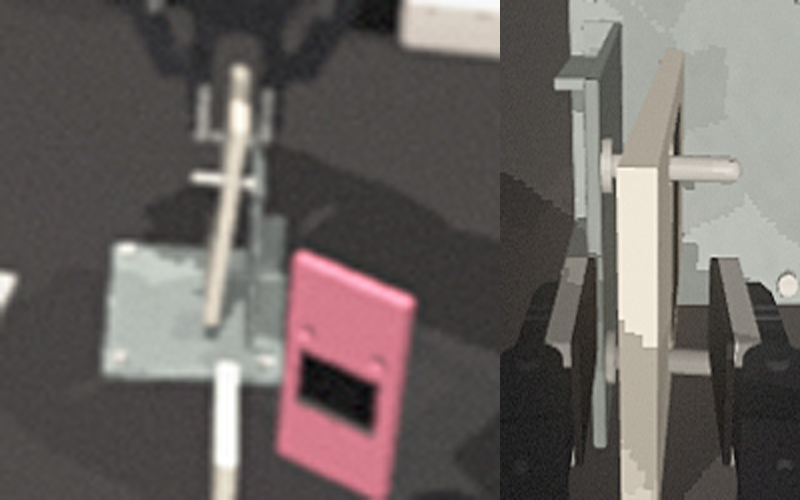

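The panel hangs on both pins but has swung, bottom towards +x. I'll let it settle, then withdraw straight up.

Request:
jog_arm([
  {"x":0,"y":0,"z":0,"rx":0,"ry":0,"rz":0,"hand":40},
  {"x":0,"y":0,"z":0,"rx":0,"ry":0,"rz":0,"hand":40},
  {"x":0,"y":0,"z":0,"rx":0,"ry":0,"rz":0,"hand":40},
  {"x":0,"y":0,"z":0,"rx":0,"ry":0,"rz":0,"hand":40},
])

```text
time_s: 22.78
eef_pos: [537.5, -206.5, 101.4]
ee_rot: [0.53, 0.468, 0.53, -0.468]
force: [-0.7, 0.3, 0.4]
grip_width: 0.47
```

```bash
python3 -c "
from h import *
hang()
im=capture('side');a=cv2.resize(im[110:210,220:320,::-1],None,fx=5,fy=5,interpolation=2)
im=capture('wrist');b=cv2.resize(im[130:330,180:330,::-1],None,fx=2,fy=2.5,interpolation=2);cv2.imwrite('pics/s20.png',np.hstack([a,b]))
"
```

```text
t 22.77 panel along -4.32 lat err 0.09 hole z 117.36 head 0.1235 F [-0.7  0.3  0.4] gw 0.47
```

View pics/s20.png

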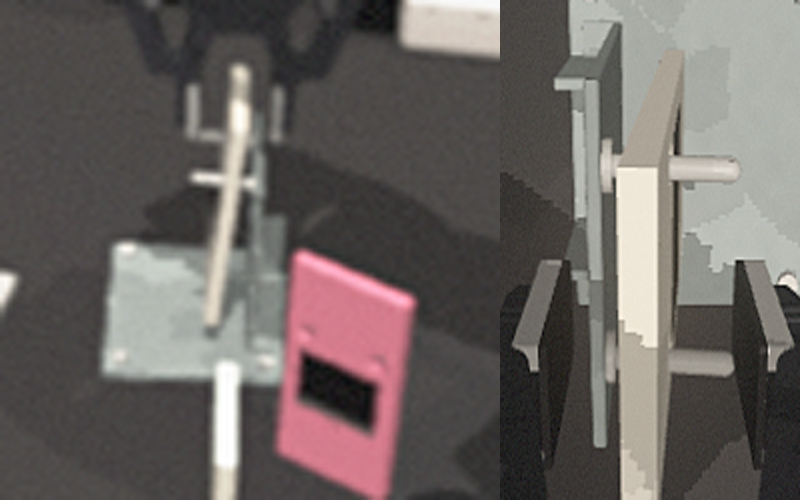

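It rests square to the 6° rising pins (tilt about 6°) and isn't moving. Withdrawing straight up.

Request:
jog_arm([
  {"x":-10,"y":0,"z":0,"rx":0,"ry":0,"rz":0,"hand":40},
  {"x":-25,"y":0,"z":0,"rx":0,"ry":0,"rz":0,"hand":40},
  {"x":-45,"y":0,"z":0,"rx":0,"ry":0,"rz":0,"hand":40},
  {"x":-50,"y":0,"z":0,"rx":0,"ry":0,"rz":0,"hand":40},
  {"x":-50,"y":0,"z":0,"rx":0,"ry":0,"rz":0,"hand":40},
])

```text
time_s: 23.5
eef_pos: [537.2, -206.4, 283.9]
ee_rot: [0.53, 0.468, 0.53, -0.468]
force: [0.1, -0.2, -0.2]
grip_width: 0.465
```

Request:
jog_arm([
  {"x":0,"y":40,"z":40,"rx":0,"ry":0,"rz":0,"hand":40},
  {"x":0,"y":40,"z":40,"rx":0,"ry":0,"rz":0,"hand":40},
  {"x":0,"y":0,"z":0,"rx":0,"ry":0,"rz":0,"hand":40},
  {"x":0,"y":0,"z":0,"rx":0,"ry":0,"rz":0,"hand":40},
])

```text
time_s: 24.0
eef_pos: [626.4, -275.6, 281.8]
ee_rot: [0.53, 0.468, 0.53, -0.468]
force: [0.2, 0.9, 0.8]
grip_width: 0.468
```

```bash
python3 -c "
from h import *
hang()
im=capture('side');cv2.imwrite('pics/s21.png',cv2.resize(im[100:345,120:360,::-1],None,fx=2.4,fy=2.4,interpolation=2))
im=capture('wrist');cv2.imwrite('pics/w21.png',im[:,:,::-1])
"
```

```text
t 24.0 panel along 75.49 lat err -79.41 hole z 297.82 head 0.1237 F [0.2 0.9 0.8] gw 0.468
```

View pics/s21.png

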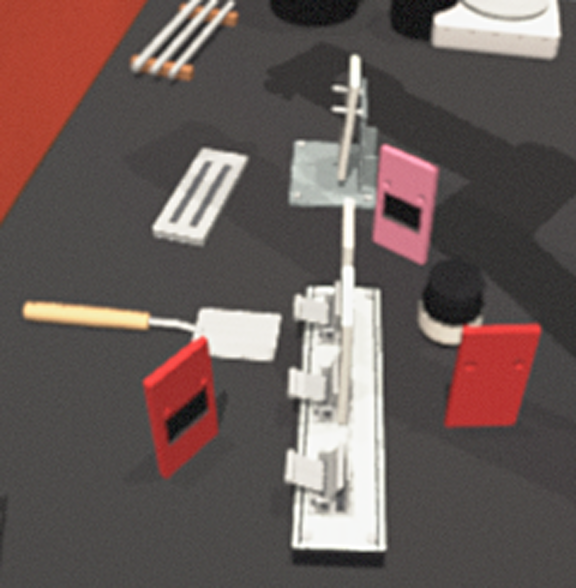

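View pics/w21.png

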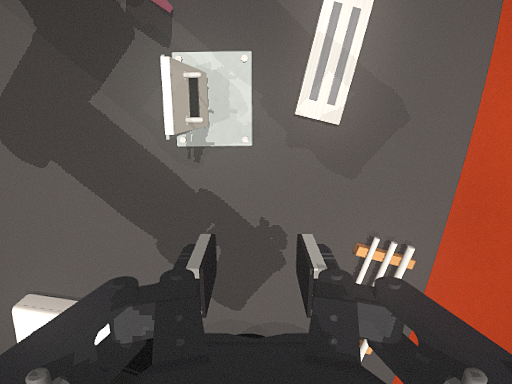

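The side view shows the panel hanging on both pins at (350,120), panels 2 and 3 upright in their clips, and clip 1 empty at (310,470). The wrist view shows both pins through the holes at (192,75) and (193,121), and nothing else has moved. Handing in.

```bash
python3 -c "
from rig import *
print(finish_job())"
```

```text
the job is handed in; nothing more can be done
None
```

The weak clip was the left-hand one (rail +y). I took its panel out and hung it by both holes on the hanger's two pins, then handed the job in at about 24 s of the 67 s allowed.

**Tug tests**
- **Left-hand clip:** let go at about 2 N.
- **Middle clip:** held at a steady 9.7 N.
- **Right-hand clip:** held, but the pull reached 16 N. The arm was already pulling about 10 N when the fingers had closed, and my first 0.5 mm lift added the rest. That was more than a light tug and inside the 12–19 N range where a good clip may let go. I eased it off straight away and the panel stayed seated.

**Final checks**
- **Pictures:** both pins stick out through the holes. The other two panels stand in their clips, the left clip is empty, and the jar, gauge and knife show no sign of having moved.
- **Fit:** the panel met the pins at the height I had worked out, to 0.1 mm. It was still between two pictures 0.6 s apart.
- **Tilt:** the panel leans about 6°, square to the rising pins, rather than hanging exactly plumb.

**Disagreement:** the camera views put the real fingertips about 35 mm behind the reported TCP. My first close therefore shut just above the right-hand panel, without touching it. I set the later grasps from the pictures instead.

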